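Hang the sleeved test coupons on the sample rail

ROBOT

A 6-joint arm with a two-finger parallel gripper is mounted at the origin on the work surface. World frame = base frame: x ahead of the robot, y to its left, z up, the work surface at z = 0. Lengths are in mm, angles in rad, forces in N, time in s.
With the tool pointing down it reaches from about 300 to 775 mm from the base axis. Payload 14.6 kg.
Tool frame: the origin (TCP) lies between the finger pads; the fingertips stand 22 mm ahead of it and the grasp point (between the pads) lies 3 mm ahead of it (manip.tcp_to_tips is the distance from the TCP to the fingertips, in mm); y points along the fingers, z is the direction in which the jaws open and shut, and the axes are right-handed (so a half turn about y gives the same grasp; the last joint's range is limited). The gripper opens to 94 mm and grips with 3 to 60 N. Pads are 16 mm wide; open, the fingers measure 119 mm over their backs; the gripper's body (75 mm by 177 mm) begins 78 mm behind the grasp point.
Start: joints at [1.066, 0.3, 1.521, -0, 1.321, -0.067], TCP at [233.168, 498.119, 227.446] pointing down, gripper open.
Joint ranges: [-3.03, 3.03], [-0.79, 2.21], [0.23, 2.52], [-1.04, 4.18], [0, 3.07], [-2.55, 2.55]. Speed limits (rad/s): [2.22, 2.22, 2.57, 3.14, 3.14, 3.14].

INTERFACE

Orientations are given as [roll, pitch, yaw] about the fixed x, y, z axes, in that order (R = Rz(yaw) Ry(pitch) Rx(roll)).
In Python, from cell import manip gives the robot as it stands.
- The arm moves only by the shell command python3 -m jog 'ROWS' [OPENING] [FORCE]. ROWS is JSON, one flat list of numbers, 6 for each row, row after row: the shift along the tool's x, y, z in mm, then the turn, a rotation vector about the tool's x, y, z in degrees. A call has 1 to 10 rows; each row is the pose to reach, as a shift and turn from the pose commanded when the call began, along the tool's axes at that moment; what a row does not reach only later rows make up. A row lasts 1/12 s, in which the tool goes at most 41.7 mm and 7.16 degrees, less where a joint would pass 70% of its speed; a pose out of reach is approached as far as the arm can. A call with a gripper value outside its range is refused whole. OPENING is the finger opening in mm, from 0 to 94, set as the call begins (- or left out, the last holds). The fingers move at their own pace and stop on an object; FORCE is the grip in N (left out, the last holds). Time passes only in rows, so rows that repeat a pose let the fingers close. It gives the time, the measured TCP pose, the force and the opening at its end, in the units of the state.
- manip.read_state(): the state, without advancing time (a new reading comes with each control period).
- manip.camera(name): name is "scene" or "side" or "wrist"; returns a dict with "img" (400x640x3 uint8, red, green, blue), "intrinsics" (3x3 intrinsics, pixels), "origin" and "orientation" of the camera in the world. Camera axes: x right, y down, z forward; pixel columns grow to the right and rows downward; lengths in mm; the calibration is good to about 2 mm. The wrist camera is an equidistant fisheye: a pixel r from the principal point sees the ray r / f radians off the axis. A picture is of the moment at which its call begins. There is no depth.
- manip.sign_off(): hands the job in, once; it reports no verdict.
Trained networks look in a picture, given as the dict that the camera call returned (one of the last four; its "shot" number tells which), for a name from the list of things; names that differ only in an ending like _2 or _b are one class to them, and where a whole thing is asked for, a point or a joint stands for the part that bears it (a point fixed in the world has none). Each returns a list of dicts, best first, with "score" (0 to 1); they miss things now and then, are a little off and sometimes report something else, mostly with a low value. They report only what shows in the picture. A call takes as long as a camera call. They do not tell look-alikes from the thing itself.
- manip.masks_of(thing, picture): "pixels" (400x640 bool, what is visible of it) and "xy" ([column, row] in pixels, amid what is visible of it).
- manip.tip_of(thing, picture): "xy" ([column, row] in pixels: a listed point, or the origin of a listed thing).
The state is a dict: "clock": time; "joints": joint angles; "qd": joint speeds; "effort": joint torques, N m; "eef_pos": TCP position; "eef_rot": TCP orientation; "wrist_force": force on the tool from outside, world axes, zero at the start; "moment": the same for the moment, N m; "finger_gap": finger opening in mm.
Only numpy, scipy, OpenCV 4.12 (cv2) and the standard library are available. Lean on these libraries where they do the work, as an engineer would, in place of code of your own. Each camera call takes 0.05 s, during which the arm holds its last target.

TASK

Hang the test coupons that are in the sleeves on the sample rail for checking, one at a time, the widest tongue first and the narrowest last: set the sleeve down over the stand so that the pillar pushes the coupon up out of it, pick the coupon off the pillar from above, thread its window well onto the rod and let go, and put the empty sleeve back on the tray, right way up. When all the coupons hang on the rod, close its free end with the end cap, pushed fully home. Leave the other things on the bench alone.

Things in the scene. Friction and masses are not known exactly. Their poses are not given: they have to be found in the camera images.
- tray: plywood tray board, 205 x 205 mm, fixed, low; its top is 6 mm above the bench, with a rim 4 mm wide that rises another 4 mm around it. Origin: centre of its underside; x and y along its sides, z up.
- sleeve1_mid (a point): one of four alike aluminium sleeves (open rings), outside 54 mm, inside 46 mm across, 50 mm tall (150 g), standing on the tray. At the foot of the bore an inward lip 4 mm high leaves a 36 mm opening, and a coupon's foot rests on that lip. Some sleeves are empty. The point is the sleeve's centre, 25 mm above its underside; z along its axis, up.
- sleeve2_mid (a point): one of four alike aluminium sleeves (open rings), outside 54 mm, inside 46 mm across, 50 mm tall (150 g), standing on the tray. At the foot of the bore an inward lip 4 mm high leaves a 36 mm opening, and a coupon's foot rests on that lip. Some sleeves are empty. The point is the sleeve's centre, 25 mm above its underside; z along its axis, up.
- sleeve3_mid (a point): one of four alike aluminium sleeves (open rings), outside 54 mm, inside 46 mm across, 50 mm tall (150 g), standing on the tray. At the foot of the bore an inward lip 4 mm high leaves a 36 mm opening, and a coupon's foot rests on that lip. Some sleeves are empty. The point is the sleeve's centre, 25 mm above its underside; z along its axis, up.
- sleeve4_mid (a point): one of four alike aluminium sleeves (open rings), outside 54 mm, inside 46 mm across, 50 mm tall (150 g), standing on the tray. At the foot of the bore an inward lip 4 mm high leaves a 36 mm opening, and a coupon's foot rests on that lip. Some sleeves are empty. The point is the sleeve's centre, 25 mm above its underside; z along its axis, up.
- coupon_wide_eye (a point): steel coupon, widest tongue, 160 g, may be absent: loose round foot 43 mm across, 8 thick, with an upright tongue 34 mm wide (x), 14 thick (y), 44 tall over all; a 16 x 16 mm square window goes through its thickness. Point: window centre, on the foot's axis, 31 mm above its underside; y through the window, z up. In its sleeve it is 2 mm below the rim, too tight for fingers.
- coupon_middle_eye (a point): steel coupon, middle-width tongue, 160 g, may be absent: loose round foot 43 mm across, 8 thick, with an upright tongue 28 mm wide (x), 14 thick (y), 44 tall over all; a 16 x 16 mm square window goes through its thickness. Point: window centre, on the foot's axis, 31 mm above its underside; y through the window, z up. In its sleeve it is 2 mm below the rim, too tight for fingers.
- coupon_narrow_eye (a point): steel coupon, narrowest tongue, 160 g, may be absent: loose round foot 43 mm across, 8 thick, with an upright tongue 22 mm wide (x), 14 thick (y), 44 tall over all; a 16 x 16 mm square window goes through its thickness. Point: window centre, on the foot's axis, 31 mm above its underside; y through the window, z up. In its sleeve it is 2 mm below the rim, too tight for fingers.
- stand: push-out stand, fixed: a round steel base 76 mm across and 10 mm thick with an upright steel pillar 24 mm in diameter and 48 mm tall on its centre, which passes through a sleeve's 36 mm bottom opening. With a sleeve right down on the base, a coupon on the pillar has the top of its foot 6 mm above the sleeve's rim. Origin: centre of the underside.
- stand_top (a point): centre of the flat top of the stand's pillar, 58 mm above the bench; z up
- rail: sample rail, fixed: a grey base plate (110 mm in x, y from -135 to -5 mm, 12 mm thick) and an upright plate 50 mm wide, 125 mm tall at y from -103 to -91 mm, from which a level steel rod 10 mm in diameter with a round tip sticks out along +y, 100 mm above the bench. Origin on the bench under the rod, 92 mm short of its tip; y along the rod from the upright to the free tip, z up.
- rod_root (a point): point on the rod's axis where it leaves the upright plate
- rod_tip (a point): the outermost point of the rod's free end, on its axis, 183 mm from rod_root; axes as rail
- cap_mid (a point): end cap for the rod, a black plastic block standing loose on the bench: 36 mm wide (x), 36 mm along its hole (y), 34 mm tall, 60 g. A 16 x 16 mm square blind hole, 26 mm deep, opens in its -y face, axis 18 mm above the underside; on the closed +y face is a round boss 20 mm across, 8 long. Point: on the hole's axis, 18 mm from either face, 18 mm above the underside; the hole's bottom is at y +8 mm.
- hex_offcut: offcut of dark hexagonal bar, 90 mm long, 26 mm across flats, bystander; origin: centre of its underside
- flat_offcut: offcut of flat bar 100 x 30 x 12 mm, bystander; origin: centre of its underside
- calliper: calliper, 200 mm long, lying flat, bystander; origin: underside, middle of its bar
- bar_slug: short piece of round bar standing on end, 32 mm across, 38 mm tall, bystander; origin: centre of its underside
- tape_measure: yellow tape measure 70 x 35 mm, 62 mm tall, bystander; origin: centre of its underside
There are look-alikes about, which are no part of the job. Leave any blue look-alike of the part that bears cap_mid alone.

How it is judged (in metres and radians):
On the way, in this order (a step that is already met when the one before it is completed fails the run):
1. the wide coupon stands on the stand's pillar, pushed up out of its sleeve, whose rim is below the coupon's tongue (horizontal distance between coupon_wide_eye and stand_top below 0.012 m and z of coupon_wide_eye in the frame of stand_top between 0.026 and 0.036 m and angle between coupon_wide_eye's own z axis and vertical below 0.2 rad and ((horizontal distance between sleeve1_mid and coupon_wide_eye below 0.02 m and z of sleeve1_mid in the frame of coupon_wide_eye below -0.049 m) or (horizontal distance between sleeve2_mid and coupon_wide_eye below 0.02 m and z of sleeve2_mid in the frame of coupon_wide_eye below -0.049 m) or (horizontal distance between sleeve3_mid and coupon_wide_eye below 0.02 m and z of sleeve3_mid in the frame of coupon_wide_eye below -0.049 m) or (horizontal distance between sleeve4_mid and coupon_wide_eye below 0.02 m and z of sleeve4_mid in the frame of coupon_wide_eye below -0.049 m))), for 0.2 s.
2. the wide coupon hangs on the rod by its window and is let go (y of coupon_wide_eye in the frame of rail between -0.088 and 0.07 m and x of coupon_wide_eye in the frame of rail between -0.007 and 0.007 m and z of coupon_wide_eye in the frame of rail between 0.092 and 0.106 m and contact force between the fingers and coupon_wide below 0.05 N), for 0.2 s.
3. the middle coupon stands on the stand's pillar, pushed up out of its sleeve, whose rim is below the coupon's tongue (horizontal distance between coupon_middle_eye and stand_top below 0.012 m and z of coupon_middle_eye in the frame of stand_top between 0.026 and 0.036 m and angle between coupon_middle_eye's own z axis and vertical below 0.2 rad and ((horizontal distance between sleeve1_mid and coupon_middle_eye below 0.02 m and z of sleeve1_mid in the frame of coupon_middle_eye below -0.049 m) or (horizontal distance between sleeve2_mid and coupon_middle_eye below 0.02 m and z of sleeve2_mid in the frame of coupon_middle_eye below -0.049 m) or (horizontal distance between sleeve3_mid and coupon_middle_eye below 0.02 m and z of sleeve3_mid in the frame of coupon_middle_eye below -0.049 m) or (horizontal distance between sleeve4_mid and coupon_middle_eye below 0.02 m and z of sleeve4_mid in the frame of coupon_middle_eye below -0.049 m))), for 0.2 s.
4. the middle coupon hangs on the rod by its window and is let go (y of coupon_middle_eye in the frame of rail between -0.088 and 0.07 m and x of coupon_middle_eye in the frame of rail between -0.007 and 0.007 m and z of coupon_middle_eye in the frame of rail between 0.092 and 0.106 m and contact force between the fingers and coupon_middle below 0.05 N), for 0.2 s.
5. the narrow coupon stands on the stand's pillar, pushed up out of its sleeve, whose rim is below the coupon's tongue (horizontal distance between coupon_narrow_eye and stand_top below 0.012 m and z of coupon_narrow_eye in the frame of stand_top between 0.026 and 0.036 m and angle between coupon_narrow_eye's own z axis and vertical below 0.2 rad and ((horizontal distance between sleeve1_mid and coupon_narrow_eye below 0.02 m and z of sleeve1_mid in the frame of coupon_narrow_eye below -0.049 m) or (horizontal distance between sleeve2_mid and coupon_narrow_eye below 0.02 m and z of sleeve2_mid in the frame of coupon_narrow_eye below -0.049 m) or (horizontal distance between sleeve3_mid and coupon_narrow_eye below 0.02 m and z of sleeve3_mid in the frame of coupon_narrow_eye below -0.049 m) or (horizontal distance between sleeve4_mid and coupon_narrow_eye below 0.02 m and z of sleeve4_mid in the frame of coupon_narrow_eye below -0.049 m))), for 0.2 s.
6. the narrow coupon hangs on the rod by its window and is let go (y of coupon_narrow_eye in the frame of rail between -0.088 and 0.07 m and x of coupon_narrow_eye in the frame of rail between -0.007 and 0.007 m and z of coupon_narrow_eye in the frame of rail between 0.092 and 0.106 m and contact force between the fingers and coupon_narrow below 0.05 N), for 0.2 s.
7. the end cap is on the rod's free end, fully home and let go (x of rod_tip in the frame of cap_mid between -0.006 and 0.006 m and y of rod_tip in the frame of cap_mid between 0.002 and 0.0125 m and z of rod_tip in the frame of cap_mid between -0.006 and 0.007 m and angle between the y axis of cap_mid and the y axis of rail, either way round below 0.35 rad and contact force between the fingers and cap below 0.05 N), for 0.2 s.
At the end, for the whole second after the job is handed in: Every coupon present hangs on the rod by its window, over 22 mm in from the tip and within 7 mm of the rod's axis sideways; the end cap is on the tip with under 6 mm left to its hole's bottom, within 6 mm of centred; all sleeves stand right way up on the tray; all at rest (all of step 7 and y of coupon_wide_eye in the frame of rail between -0.088 and 0.07 m and x of coupon_wide_eye in the frame of rail between -0.007 and 0.007 m and z of coupon_wide_eye in the frame of rail between 0.092 and 0.106 m and y of coupon_middle_eye in the frame of rail between -0.088 and 0.07 m and x of coupon_middle_eye in the frame of rail between -0.007 and 0.007 m and z of coupon_middle_eye in the frame of rail between 0.092 and 0.106 m and y of coupon_narrow_eye in the frame of rail between -0.088 and 0.07 m and x of coupon_narrow_eye in the frame of rail between -0.007 and 0.007 m and z of coupon_narrow_eye in the frame of rail between 0.092 and 0.106 m and x of sleeve1_mid in the frame of tray between -0.1 and 0.1 m and y of sleeve1_mid in the frame of tray between -0.1 and 0.1 m and z of sleeve1_mid in the frame of tray between 0.026 and 0.036 m and angle between each of sleeve1_mid, sleeve2_mid, sleeve3_mid, sleeve4_mid's own z axis and vertical below 0.15 rad and x of sleeve2_mid in the frame of tray between -0.1 and 0.1 m and y of sleeve2_mid in the frame of tray between -0.1 and 0.1 m and z of sleeve2_mid in the frame of tray between 0.026 and 0.036 m and x of sleeve3_mid in the frame of tray between -0.1 and 0.1 m and y of sleeve3_mid in the frame of tray between -0.1 and 0.1 m and z of sleeve3_mid in the frame of tray between 0.026 and 0.036 m and x of sleeve4_mid in the frame of tray between -0.1 and 0.1 m and y of sleeve4_mid in the frame of tray between -0.1 and 0.1 m and z of sleeve4_mid in the frame of tray between 0.026 and 0.036 m and linear speed of each of coupon_wide, coupon_middle, coupon_narrow, cap below 0.03 m/s); the robot touches nothing.
It fails at once if one of the other things on the bench is pushed more than 30 mm from its place (distance of any of hex_offcut, flat_offcut, calliper, bar_slug, tape_measure from where it was at the start of the episode above 0.03 m).
Of coupon_wide, coupon_middle, coupon_narrow only 2 to 3 are there at a start; the rules pass over those that are not, and their reading is None.
At some moment in a run one of cap, sleeve4 may be knocked a few centimetres aside while the robot is not near it.
It also fails if it takes over 210 s, if anything falls off the work surface, if the arm or the gripper's body presses on something with over 40 N, if the wrist force passes 120 N, or if a joint passes its speed limit or range.

## Working session

There is one attempt and no reset: what is moved stays moved. The work goes in short steps, Python scripts to look and compute and a shell command to move; the robot and the scene stay as the last step left them, time stands still between calls to the robot, and variables do not carry over. Pictures are saved under pics/ and viewed, and the job is handed in when it is done.

```bash
ls; mkdir -p pics; python3 - <<'E'
from cell import manip
import cv2
s=manip.read_state();print(s)
for n in ["scene","side","wrist"]:
    c=manip.camera(n)
    cv2.imwrite(f"pics/{n}0.png",c["img"][:,:,::-1]);print(n,c["intrinsics"],c["origin"],c["orientation"],c.keys())
E
```

```text
pics
{'clock': 0.0, 'joints': array([ 1.06641291e+00,  3.00461496e-01,  1.52161097e+00, -1.39144542e-05,
        1.32068036e+00, -6.66369874e-02]), 'qd': array([-0.00010365, -0.00098904,  0.00061556,  0.00061531, -0.00174466,
        0.0015363 ]), 'effort': array([ 6.97115302e-04, -5.31828153e+01, -3.52729511e+01,  7.08051352e-02,
        2.45550263e-02, -1.39454842e-04]), 'eef_pos': array([233.05014399, 497.91379528, 226.8789375 ]), 'eef_rot': array([-1.57195482e+00,  6.38056633e-05, -4.37743010e-01]), 'wrist_force': array([ 0.50426037, -0.23493473, -0.87711864]), 'moment': array([ 0.00993355, -0.02931575, -0.0011974 ]), 'finger_gap': 93.73628717792944}
scene [[375.15120172   0.         322.33789541]
 [  0.         375.15120172 196.28401463]
 [  0.           0.           1.        ]] [927.20117243 239.10992505 784.35385172] [-2.56616715 -0.00770476  2.16526664] dict_keys(['img', 'intrinsics', 'origin', 'orientation', 'shot'])
side [[511.79012939   0.         312.03108835]
 [  0.         511.79012939 197.17680545]
 [  0.           0.           1.        ]] [  481.24114385 -1126.4244602    829.5967817 ] [-2.15431471  0.01255044 -0.07349494] dict_keys(['img', 'intrinsics', 'origin', 'orientation', 'shot'])
wrist [[309.70691629   0.         321.65993766]
 [  0.         309.70691629 202.39823981]
 [  0.           0.           1.        ]] [161.00185832 532.8235145  384.86066396] [2.86290730e+00 1.50042298e-03 1.13251078e+00] dict_keys(['img', 'intrinsics', 'origin', 'orientation', 'shot'])
```

View pics/scene0.png

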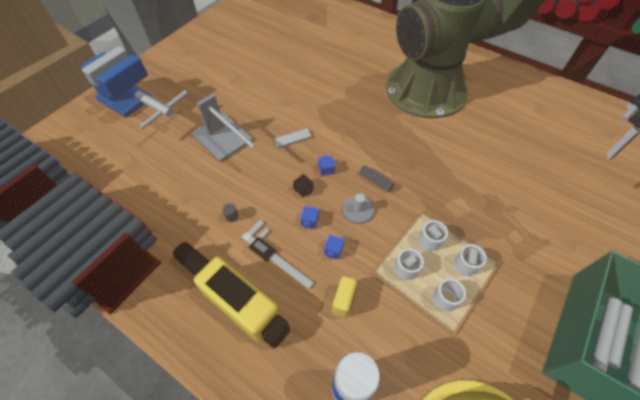

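View pics/side0.png

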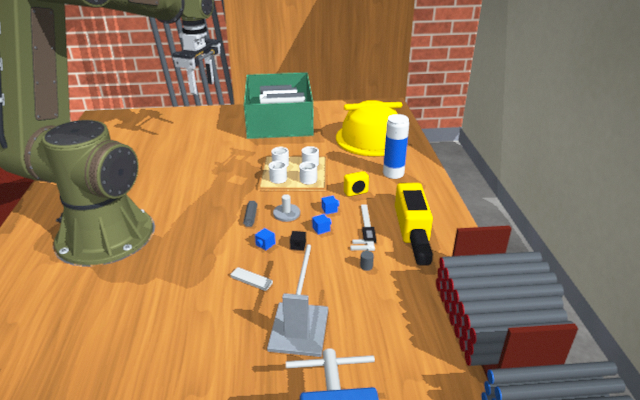

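View pics/wrist0.png

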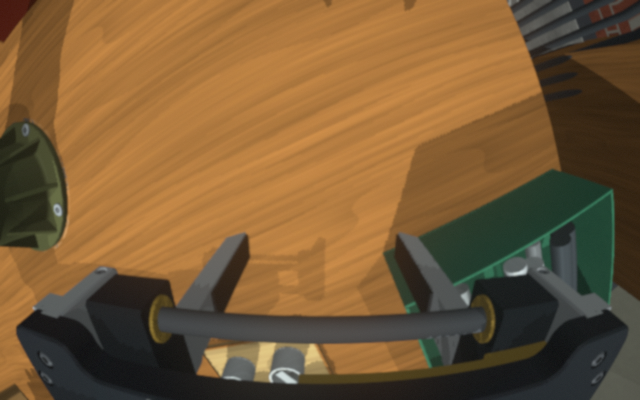

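Scene view: four sleeves on the tray at (433,235), (470,260), (408,263), (450,294). Stand at (358,207), black cap at (303,185), blue look-alikes at (327,165), (310,217) and (334,245). Rail base is at (222,138), with the rod tip near (252,145). Next I measure with the networks.

```bash
cat > h.py <<'E'
from cell import manip
import numpy as np, cv2
from scipy.spatial.transform import Rotation as R
def Rm(c): return R.from_euler('xyz',c["orientation"]).as_matrix()
def ray(c,xy,fish=False):
    K=c["intrinsics"];d=np.array([(xy[0]-K[0,2])/K[0,0],(xy[1]-K[1,2])/K[1,1],1.])
    if fish:
        r=np.hypot(d[0],d[1]); d=np.array([d[0]/r*np.sin(r),d[1]/r*np.sin(r),np.cos(r)]) if r>1e-9 else np.array([0,0,1.])
    d=Rm(c)@d; return np.array(c["origin"]),d/np.linalg.norm(d)
def at_z(c,xy,z,fish=False):
    o,d=ray(c,xy,fish); return o+d*(z-o[2])/d[2]
def proj(c,p,fish=False):
    K=c["intrinsics"];v=Rm(c).T@(np.array(p,float)-c["origin"])
    if fish:
        r=np.hypot(v[0],v[1]);t=np.arctan2(r,v[2]);u=v[:2]/max(r,1e-9)*t
    else: u=v[:2]/v[2]
    return np.array([K[0,0]*u[0]+K[0,2],K[1,1]*u[1]+K[1,2]])
def tri(rays):
    A=np.zeros((3,3));b=np.zeros(3)
    for o,d in rays:
        P=np.eye(3)-np.outer(d,d);A+=P;b+=P@o
    x=np.linalg.solve(A,b);return x,[np.linalg.norm((np.eye(3)-np.outer(d,d))@(x-o)) for o,d in rays]
def save(c,name,box=None,scale=1):
    im=c["img"][:,:,::-1]
    if box: im=im[box[1]:box[3],box[0]:box[2]]
    if scale!=1: im=cv2.resize(im,None,fx=scale,fy=scale,interpolation=cv2.INTER_CUBIC)
    cv2.imwrite("pics/"+name,im)
E
python3 - <<'E'
from h import *
a=manip.camera("scene");b=manip.camera("side")
Z={"tray":0,"sleeve1_mid":31,"stand":0,"stand_top":58,"rail":0,"rod_root":100,"rod_tip":100,"cap_mid":18,"coupon_wide_eye":41,"coupon_middle_eye":41,"coupon_narrow_eye":41,"hex_offcut":0,"flat_offcut":0,"calliper":0,"bar_slug":0,"tape_measure":0}
for n,z in Z.items():
    for c,l in((a,"sc"),(b,"si")):
        for r in manip.tip_of(n,c)[:5]:
            print(n,l,np.round(r["xy"]),round(r["score"],2),np.round(at_z(c,r["xy"],z)))
save(a,"tray0.png",(370,205,510,335),5)
save(a,"mid0.png",(190,90,410,270),3.5)
save(b,"sidemid0.png",(225,130,385,360),2.6)
E
```

```text
tray sc [435. 265.] 0.61 [512. 269.   0.]
tray si [295. 171.] 0.73 [519. 281.   0.]
sleeve1_mid sc [341. 304.] 0.23 [712. 146.  31.]
sleeve1_mid si [280. 157.] 0.61 [474. 322.  31.]
stand sc [354. 211.] 0.84 [496.  47.   0.]
stand si [287. 213.] 0.73 [486.  54.   0.]
stand si [293. 173.] 0.3 [513. 274.   0.]
stand_top sc [363. 192.] 0.85 [471.  51.  58.]
stand_top sc [237. 150.] 0.27 [ 541. -273.   58.]
stand_top si [285. 196.] 0.97 [484.  53.  58.]
rail sc [238. 150.] 0.79 [ 507. -312.    0.]
rail si [305. 311.] 0.63 [ 514. -323.   -0.]
rod_root sc [212. 107.] 0.69 [ 491. -390.  100.]
rod_root sc [344. 304.] 0.66 [729. 159. 100.]
rod_root si [299. 302.] 0.96 [ 500. -396.  100.]
rod_root si [300. 307.] 0.6 [ 501. -411.  100.]
rod_tip sc [413. 264.] 0.51 [587. 229. 100.]
rod_tip si [309. 246.] 0.92 [ 532. -225.  100.]
rod_tip si [279. 174.] 0.2 [470. 101. 100.]
cap_mid sc [335. 249.] 0.81 [613.  68.  18.]
cap_mid sc [310. 215.] 0.79 [572. -30.  18.]
cap_mid sc [303. 184.] 0.78 [509. -95.  18.]
cap_mid sc [326. 164.] 0.69 [425. -83.  18.]
cap_mid si [266. 237.] 0.82 [430. -73.  18.]
ca
[... 897 characters left out ...]
 0.7 [ 398. -214.   -0.]
flat_offcut si [252. 278.] 0.74 [ 395. -208.    0.]
calliper sc [279. 259.] 0.93 [698. -27.   0.]
calliper sc [256. 145.] 0.24 [ 466. -284.    0.]
calliper si [307. 169.] 0.63 [559. 292.   0.]
calliper si [368. 229.] 0.62 [701. -41.   0.]
bar_slug sc [411. 261.] 0.75 [535. 221.   0.]
bar_slug sc [234. 212.] 0.74 [ 661. -193.    0.]
bar_slug si [366. 266.] 0.57 [ 671. -187.    0.]
bar_slug si [287. 198.] 0.46 [489. 127.   0.]
bar_slug si [278. 155.] 0.28 [469. 394.   0.]
tape_measure sc [344. 301.] 0.8 [696. 144.   0.]
tape_measure si [354. 193.] 0.82 [690. 137.   0.]
tape_measure si [367. 265.] 0.7 [ 674. -185.    0.]
tape_measure si [278. 170.] 0.18 [466. 299.   0.]
```

View pics/tray0.png

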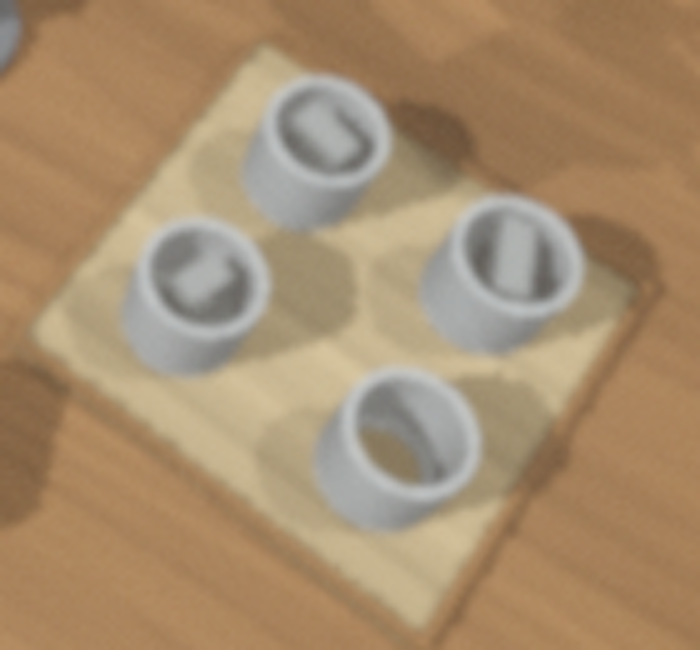

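View pics/mid0.png

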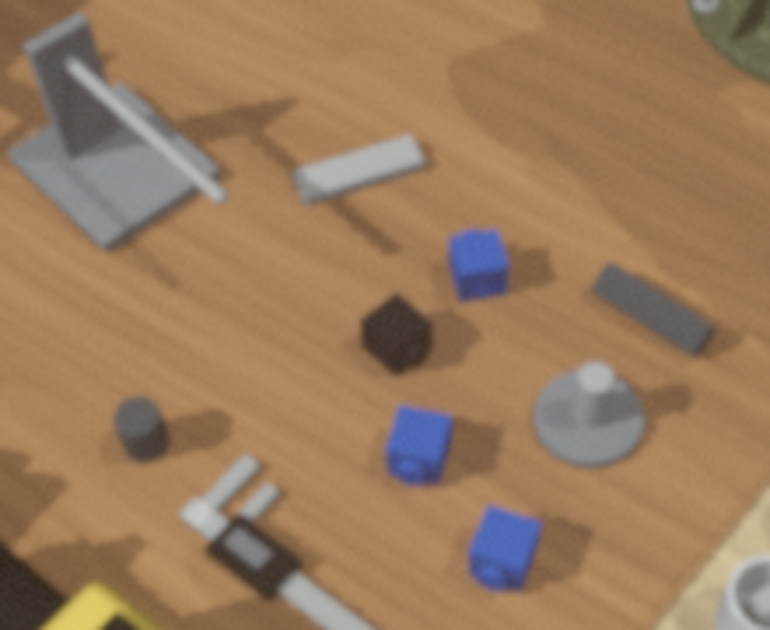

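View pics/sidemid0.png

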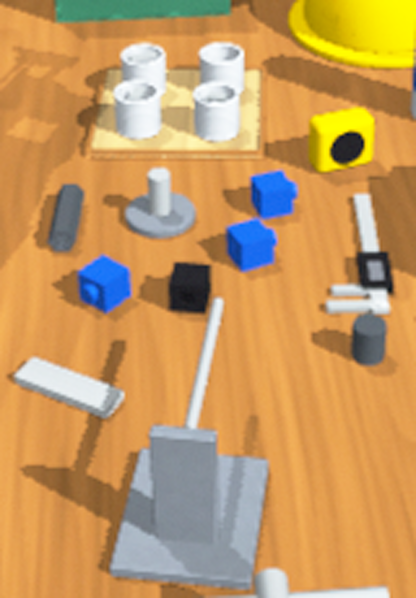

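```bash
cat >> h.py <<'E'
def T(p,r):
    M=np.eye(4);M[:3,:3]=R.from_euler('xyz',r).as_matrix();M[:3,3]=p;return M
def wcam():
    s=manip.read_state();c=manip.camera("wrist");return c,T(s["eef_pos"],s["eef_rot"])
E
python3 - <<'E'
from h import *
c,Tt=wcam()
X=np.linalg.inv(Tt)@T(c["origin"],c["orientation"]);np.save("X.npy",X);print(np.round(X,3))
print("tcp",proj(c,Tt[:3,3],1),"tips",proj(c,(Tt@[0,22,0,1])[:3],1))
def pj(tcp,yaw,p):
    W=T(tcp,[-np.pi/2,0,yaw])@X
    return proj(dict(intrinsics=c["intrinsics"],origin=W[:3,3],orientation=R.from_matrix(W[:3,:3]).as_euler('xyz')),p,1)
for tcp in [(515,275,300),(620,275,300),(700,275,300),(600,275,250)]:
    print(tcp,[np.round(pj(tcp,0,p)) for p in [(474,322,56),(469,231,56),(556,224,56),(556,320,56)]])
a=manip.camera("scene");b=manip.camera("side")
print(tri([ray(a,(252.5,146)),ray(b,(309,246))]),tri([ray(a,(210,107)),ray(b,(299,302))]))
E
```

```text
[[ 0.00000e+00  9.61000e-01  2.75000e-01 -8.00760e+01]
 [ 0.00000e+00 -2.75000e-01  9.61000e-01 -1.57914e+02]
 [ 1.00000e+00 -0.00000e+00 -1.00000e-03  8.80000e-01]
 [ 0.00000e+00  0.00000e+00  0.00000e+00  1.00000e+00]]
tcp [320.30272214 261.40724092] tips [320.45874773 245.7528852 ]
(515, 275, 300) [array([357., 146.]), array([287., 143.]), array([284., 207.]), array([354., 207.])]
(620, 275, 300) [array([358.,  66.]), array([287.,  63.]), array([282., 129.]), array([356., 129.])]
(700, 275, 300) [array([357.,   9.]), array([287.,   6.]), array([281.,  68.]), array([356.,  68.])]
(600, 275, 250) [array([363.,  77.]), array([282.,  72.]), array([276., 148.]), array([360., 148.])]
(array([ 531.80953576, -222.28143316,   99.58479616]), [np.float64(0.06753811788149607), np.float64(0.06753811788142786)]) (array([ 497.0660734 , -394.9860483 ,  100.86894018]), [np.float64(3.2560633634618337), np.float64(3.2560633634618594)])
```

```bash
python3 -m jog '[400,7,-46,0,-25.08,0,400,7,-46,0,-25.08,0,400,7,-46,0,-25.08,0,400,7,-46,0,-25.08,0,400,7,-46,0,-25.08,0,400,7,-46,0,-25.08,0,400,7,-46,0,-25.08,0,400,7,-46,0,-25.08,0,400,7,-46,0,-25.08,0,400,7,-46,0,-25.08,0]' 94
python3 -m jog '[0,0,0,0,0,0,0,0,0,0,0,0,0,0,0,0,0,0]'
python3 - <<'E'
from h import *
c,Tt=wcam();print(Tt.round(2));save(c,"w1.png")
save(c,"w1c.png",(240,50,400,230),3.3)
for n,z in [("sleeve1_mid",31),("coupon_wide_eye",41),("coupon_middle_eye",41),("coupon_narrow_eye",41)]:
    for r in manip.tip_of(n,c)[:5]: print(n,np.round(r["xy"]),round(r["score"],2),np.round(at_z(c,r["xy"],z,1)))
E
```

```text
clock: 2.83
eef_pos: [577.7, 285.2, 220.4]
eef_rot: [-1.571, -0.0, -0.001]
wrist_force: [-0.3, 0.5, -0.1]
finger_gap: 93.8
clock: 3.08
eef_pos: [575.5, 287.1, 220.2]
eef_rot: [-1.571, 0.001, -0.0]
wrist_force: [0.2, 0.4, -0.1]
finger_gap: 93.9
[[  1.    -0.     0.   575.55]
 [ -0.    -0.     1.   287.12]
 [ -0.    -1.    -0.   220.18]
 [  0.     0.     0.     1.  ]]
sleeve1_mid [356. 101.] 0.93 [479. 326.  31.]
coupon_wide_eye [352. 100.] 0.68 [478. 320.  41.]
coupon_middle_eye [268.  93.] 0.72 [470. 230.  41.]
coupon_middle_eye [354.  98.] 0.26 [476. 323.  41.]
coupon_narrow_eye [260. 174.] 0.79 [559. 219.  41.]
coupon_narrow_eye [142.  47.] 0.28 [397.  70.  41.]
```

View pics/w1.png

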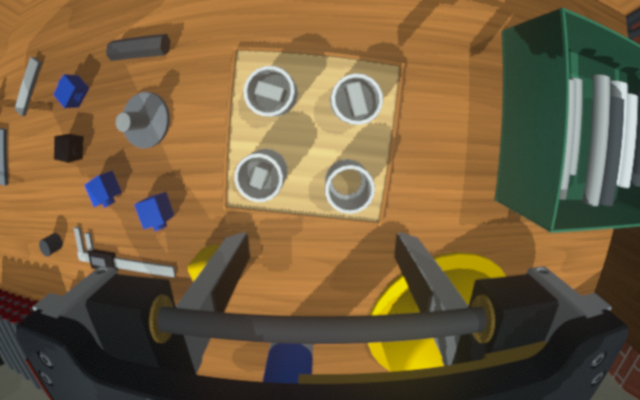

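View pics/w1c.png

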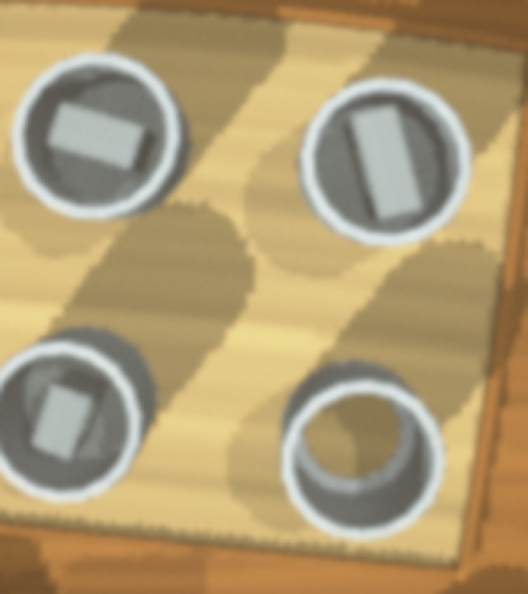

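The wrist view shows the wide coupon at (357,99), the middle at (269,91), the narrow at (259,177) and the empty sleeve at (350,188). Next I refine the rim centres and tongue angles.

```bash
cat >> h.py <<'E'
def warp(c,cx,cy,z,half=40,s=5):
    # orthographic patch: rows=+x world, cols=+y world
    n=int(2*half*s);g=(np.arange(n)+.5)/s-half
    XX,YY=np.meshgrid(cx+g,cy+g,indexing='ij')
    P=np.stack([XX,YY,np.full_like(XX,z)],-1).reshape(-1,3)
    K=c["intrinsics"];v=(P-c["origin"])@Rm(c)
    r=np.hypot(v[:,0],v[:,1]);t=np.arctan2(r,v[:,2]);u=v[:,:2]/r[:,None]*t[:,None]
    mx=(K[0,0]*u[:,0]+K[0,2]).reshape(n,n).astype(np.float32);my=(K[1,1]*u[:,1]+K[1,2]).reshape(n,n).astype(np.float32)
    return cv2.remap(c["img"],mx,my,cv2.INTER_CUBIC)
def rim(c,cx,cy,z=56,s=5,half=40):
    for _ in range(3):
        g=cv2.cvtColor(warp(c,cx,cy,z,half,s),cv2.COLOR_RGB2GRAY).astype(np.float32)
        k=np.zeros((61*s+1,61*s+1),np.float32);yy,xx=np.mgrid[:k.shape[0],:k.shape[1]];rr=np.hypot(yy-k.shape[0]//2,xx-k.shape[1]//2)/s
        a=(rr>23)&(rr<27);b=((rr>27.8)&(rr<30.3))|((rr>19.5)&(rr<22.2))
        k[a]=1/a.sum();k[b]=-1/b.sum()
        f=cv2.filter2D(g,-1,k,borderType=cv2.BORDER_REPLICATE);m=f.shape[0]//2;w=18*s
        sub=f[m-w:m+w,m-w:m+w];i=np.unravel_index(sub.argmax(),sub.shape)
        cx+=(i[0]-w+.5)/s;cy+=(i[1]-w+.5)/s
    return cx,cy,float(sub.max())
def tongue(c,cx,cy,z=54,s=8,half=21,rmax=20):
    im=warp(c,cx,cy,z,half,s);g=cv2.GaussianBlur(cv2.cvtColor(im,cv2.COLOR_RGB2GRAY),(0,0),s*.8)
    n=g.shape[0];yy,xx=np.mgrid[:n,:n];rr=np.hypot(yy-n/2,xx-n/2)/s
    m=np.where(rr<rmax,g,0).astype(np.uint8)
    th,_=cv2.threshold(g[rr<rmax].reshape(-1,1),0,255,cv2.THRESH_OTSU)
    bw=((m>th)*255).astype(np.uint8);nl,lab,st,ce=cv2.connectedComponentsWithStats(bw)
    d=[np.hypot(*(ce[j]-n/2)) if st[j,4]>100*s*s*.6 else 1e9 for j in range(1,nl)]
    j=1+int(np.argmin(d));pts=np.argwhere(lab==j)/s-half  # (x,y)
    (mx,my),(w,h),ang=cv2.minAreaRect(pts.astype(np.float32))
    cov=np.linalg.eigh(np.cov(pts.T));v=cov[1][:,1]
    mc=pts.mean(0)
    return cx+mc[0],cy+mc[1],np.sqrt(12*cov[0][::-1]),np.degrees(np.arctan2(v[1],v[0])),im,(lab==j)
E
python3 - <<'E'
from h import *
c,Tt=wcam()
for n,p in dict(wide=(478,322),mid=(470,230),nar=(559,222),emp=(562,325)).items():
    x,y,q=rim(c,*p);print(n,"rim",np.round([x,y,q],1),end=' ')
    if n!="emp":
        r=tongue(c,x,y);print("tongue",np.round(r[0],1),np.round(r[1],1),r[2].round(1),"longaxis deg from +x",round(r[3],1))
        im=cv2.resize(r[4][:,:,::-1],(300,300));im[cv2.resize(r[5].astype(np.uint8),(300,300))>0,2]=255
        cv2.imwrite(f"pics/t_{n}.png",im)
E
cd pics; python3 -c "
import cv2;cv2.imwrite('t_all.png',cv2.hconcat([cv2.imread(f't_{n}.png') for n in('wide','mid')]+[cv2.imread('t_nar.png')])[:, :])"
```

```text
wide rim [477.3 323.9  57.8] tongue 476.8 324.0 [34.1 14.4] longaxis deg from +x -164.4
mid rim [467.7 232.1  65. ] tongue 467.6 232.4 [27.4 14.7] longaxis deg from +x 71.1
nar rim [560.5 218.7  63. ] tongue 560.2 218.8 [21.8 14.3] longaxis deg from +x 160.2
emp rim [573.9 317.7  60.8]
```

```bash
cd pics; python3 -c "
import cv2;i=cv2.imread('t_all.png');cv2.imwrite('t_all2.png',cv2.resize(i,(780,260)))"
```

```text
(no output)
```

View pics/t_all2.png

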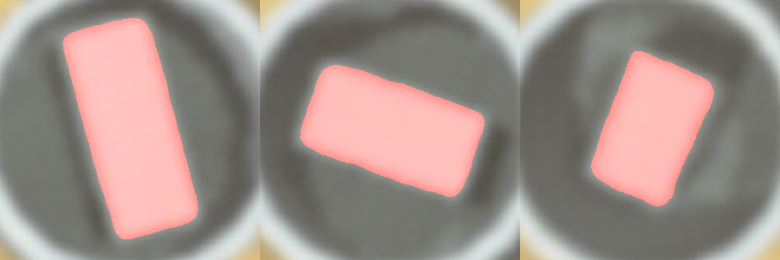

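All three coupons are present, with fitted widths of 34.1, 27.4 and 21.8 mm as expected. Next I look over the stand and cap, then the rail.

```bash
python3 -m jog '[10,0,-237,0,0,0,10,0,-237,0,0,0,10,0,-237,0,0,0,10,0,-237,0,0,0,10,0,-237,0,0,0,10,0,-237,0,0,0,10,0,-237,0,0,0,10,0,-237,0,0,0,10,0,-237,0,0,0]' 
python3 - <<'E'
from h import *
c,Tt=wcam();print(Tt[:3,3].round(1), manip.read_state()["joints"].round(3));save(c,"w2.png")
for n,z in [("stand_top",58),("stand",0),("cap_mid",18),("rod_tip",100)]:
    for r in manip.tip_of(n,c)[:5]: print(n,np.round(r["xy"]),round(r["score"],2),np.round(at_z(c,r["xy"],z,1)))
E
python3 -m jog '[25,0,-350,0,0,0,25,0,-350,0,0,0,25,0,-350,0,0,0,25,0,-350,0,0,0,25,0,-350,0,0,0,25,0,-350,0,0,0,25,0,-350,0,0,0,25,0,-350,0,0,0,25,0,-350,0,0,0,25,0,-350,0,0,0]' 
python3 -m jog '[0,0,0,0,0,0,0,0,0,0,0,0,0,0,0,0,0,0]'
python3 - <<'E'
from h import *
c,Tt=wcam();print(Tt[:3,3].round(1), manip.read_state()["joints"].round(3));save(c,"w3.png")
for n,z in [("rod_tip",100),("rod_root",100),("rail",0)]:
    for r in manip.tip_of(n,c)[:5]: print(n,np.round(r["xy"]),round(r["score"],2),np.round(at_z(c,r["xy"],z,1)))
E
```

```text
clock: 4.13
eef_pos: [585.8, 50.6, 220.6]
eef_rot: [-1.571, -0.0, 0.0]
wrist_force: [-0.7, 0.7, 0.3]
finger_gap: 94.2
[585.8  50.6 220.6] [ 0.025  0.39   1.417  0.     1.335 -1.547]
stand_top [324.  97.] 0.96 [487.  53.  58.]
stand [318. 101.] 0.85 [487.  47.   0.]
cap_mid [330. 200.] 0.75 [606.  61.  18.]
cap_mid [258. 177.] 0.7 [577. -26.  18.]
cap_mid [200. 126.] 0.64 [513. -97.  18.]
cap_mid [475.  92.] 0.63 [466. 241.  18.]
cap_mid [211.  57.] 0.61 [429. -80.  18.]
rod_tip [ 83. 157.] 0.84 [ 532. -218.  100.]
clock: 5.22
eef_pos: [610.4, -303.6, 219.5]
eef_rot: [-1.571, 0.001, -0.003]
wrist_force: [-0.5, 0.5, -0.3]
finger_gap: 94.0
clock: 5.47
eef_pos: [611.3, -298.5, 220.7]
eef_rot: [-1.571, -0.0, 0.002]
wrist_force: [1.0, -0.1, -0.5]
finger_gap: 93.9
[ 611.3 -298.5  220.7] [-0.508  0.605  1.1    0.     1.436 -2.081]
rod_tip [411. 118.] 0.68 [ 531. -217.  100.]
rod_root [216.  84.] 0.88 [ 498. -395.  100.]
rail [311.  99.] 0.57 [ 510. -311.    0.]
rail [410. 118.] 0.42 [ 531. -189.    0.]
```

View pics/w2.png

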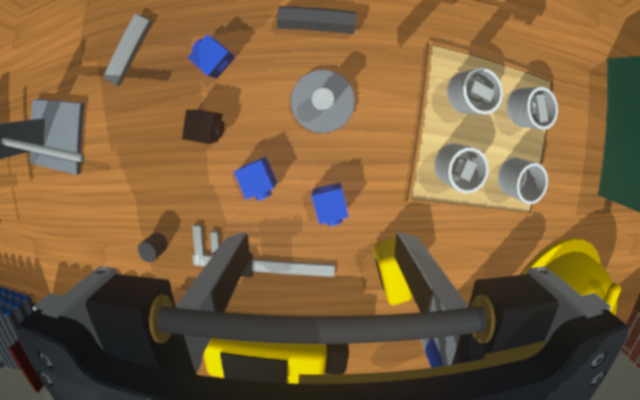

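View pics/w3.png

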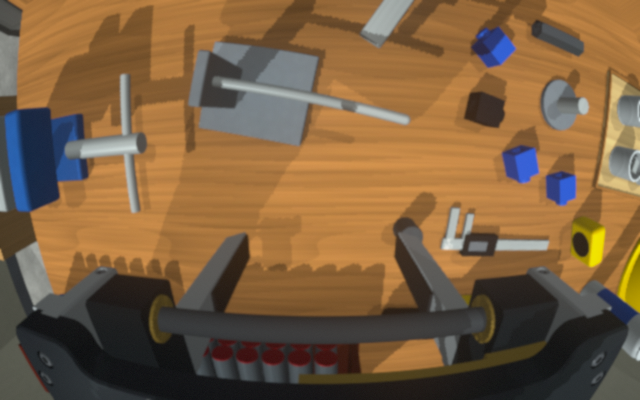

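```bash
python3 - <<'E'
from h import *
c,Tt=wcam()
im=warp(c,515,-305,100,115,3);cv2.imwrite("pics/rod.png",im[150:540,:,::-1])
g=cv2.cvtColor(im,cv2.COLOR_RGB2GRAY).astype(float)
# column-wise rod centre: predicted line from tip (531.5,-220) to root(496,-400)
pts=[]
for col in range(int((-375+305+115)*3),int((-225+305+115)*3),6):
    y=(col+.5)/3-115-305; xp=496+(y+400)/180*35.5
    r0=int((xp-515+115)*3); seg=g[r0-36:r0+36,col-1:col+2].mean(1)
    d=np.diff(cv2.GaussianBlur(seg.reshape(-1,1),(1,9),2).ravel())
    up=d[:].argmax();dn=d.argmin()
    xa=lambda k:(r0-36+k+1)/3-115+515
    pts.append((y,xa(up),xa(dn)))
pts=np.array(pts);print(pts.round(1))
E
```

```text
[[-374.8  495.7  505. ]
 [-372.8  496.   505. ]
 [-370.8  498.   505.7]
 [-368.8  498.7  506. ]
 [-366.8  499.   506. ]
 [-364.8  499.3  506. ]
 [-362.8  500.   506.3]
 [-360.8  500.   507. ]
 [-358.8  500.7  507.3]
 [-356.8  501.3  507.7]
 [-354.8  502.   508. ]
 [-352.8  502.3  508.7]
 [-350.8  503.   509. ]
 [-348.8  503.3  509.7]
 [-346.8  503.7  509.7]
 [-344.8  504.   510.3]
 [-342.8  504.7  511. ]
 [-340.8  505.   511.3]
 [-338.8  505.7  511.7]
 [-336.8  505.7  512. ]
 [-334.8  506.3  512.7]
 [-332.8  506.7  513. ]
 [-330.8  507.   513.3]
 [-328.8  507.3  513.7]
 [-326.8  508.   514.3]
 [-324.8  508.3  515. ]
 [-322.8  509.   515.3]
 [-320.8  509.3  515.3]
 [-318.8  509.7  516. ]
 [-316.8  510.   516.7]
 [-314.8  510.3  517. ]
 [-312.8  510.7  517.3]
 [-310.8  511.3  518.3]
 [-308.8  511.7  519. ]
 [-306.8  511.7  519.3]
 [-304.8  512.   519.7]
 [-302.8  513.   520. ]
 [-300.8  513.3  520.3]
 [-298.8  514.   520.7]
 [-296.8  514.3  521. ]
 [-294.8  514.7  521.3]
 [-292.8  515.3  521.7]
 [-290.8  515.7  522.3]
 [-288.8  516.   522.7]
 [-286.8  516.3  523. ]
 [-284.8  517.   523.3]
 [-282.8  517.3  524. ]
 [-280.8  518.   514.7]
 [-278.8  525.3  515.3]
 [-276.8  526.   515.7]
 [-274.8  526.7  516. ]
 [-272.8  527.   516.7]
 [-270.8  526.7  516.7]
 [-268.8  524.7  527.3]
 [-266.8  524.3  527.3]
 [-264.8  521.   527.3]
 [-262.8  521.3  528. ]
 [-260.8  521.7  528.3]
 [-258.8  522.   528.7]
 [-256.8  522.7  529.3]
 [-254.8  523.   529.7]
 [-252.8  523.3  530. ]
 [-250.8  523.7  530.7]
 [-248.8  524.   531. ]
 [-246.8  524.3  531.3]
 [-244.8  525.   531.7]
 [-242.8  525.3  532.3]
 [-240.8  526.   532.7]
 [-238.8  526.3  533.3]
 [-236.8  526.7  533.7]
 [-234.8  527.   534. ]
 [-232.8  527.3  534.3]
 [-230.8  528.   534.7]
 [-228.8  528.   535.3]
 [-226.8  528.7  535.7]]
```

View pics/rod.png

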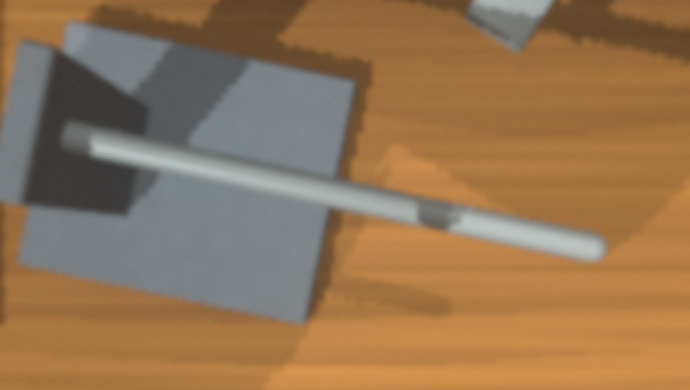

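```bash
python3 - <<'E'
from h import *
c,Tt=wcam()
im=warp(c,528,-240,100,26,12);g=cv2.cvtColor(im,cv2.COLOR_RGB2GRAY)
cv2.imwrite("pics/rodz.png",im[:,:,::-1])
for y in(-245,-235):
    col=int((y+240+26)*12);print(y,[(round(528-26+k/12,1),int(g[k,col]),im[k,col].tolist()) for k in range(190,440,9)])
E
```

```text
-245 [(517.8, 123, [163, 114, 63]), (518.6, 123, [163, 114, 62]), (519.3, 122, [162, 113, 62]), (520.1, 120, [160, 111, 60]), (520.8, 120, [159, 112, 61]), (521.6, 122, [158, 114, 70]), (522.3, 126, [152, 120, 90]), (523.1, 131, [144, 128, 113]), (523.8, 139, [141, 139, 131]), (524.6, 152, [151, 153, 149]), (525.3, 166, [164, 168, 165]), (526.1, 180, [176, 182, 178]), (526.8, 188, [184, 190, 186]), (527.6, 192, [187, 194, 191]), (528.3, 193, [189, 195, 191]), (529.1, 191, [187, 194, 190]), (529.8, 188, [184, 191, 187]), (530.6, 182, [179, 184, 180]), (531.3, 172, [171, 173, 167]), (532.1, 159, [167, 158, 145]), (532.8, 151, [173, 146, 120]), (533.6, 144, [181, 136, 92]), (534.3, 141, [186, 131, 75]), (535.1, 141, [188, 131, 71]), (535.8, 141, [187, 131, 71]), (536.6, 141, [188, 131, 70]), (537.3, 141, [187, 131, 70]), (538.1, 138, [183, 128, 69])]
-235 [(517.8, 123, [163, 114, 62]), (518.6, 122, [162, 114, 62]), (519.3, 122, [161, 113, 62]), (520.1, 120, [160, 111, 61]), (520.8, 120, [159, 111, 60]), (521.6, 120, [160, 112, 60]), (522.3, 122, [162, 113, 61]), (523.1, 121, [161, 112, 64]), (523.8, 121, [154, 113, 75]), (524.6, 124, [145, 119, 95]), (525.3, 130, [138, 128, 115]), (526.1, 140, [142, 140, 133]), (526.8, 154, [152, 155, 151]), (527.6, 169, [166, 171, 167]), (528.3, 181, [178, 183, 180]), (529.1, 189, [186, 191, 188]), (529.8, 192, [188, 194, 191]), (530.6, 193, [188, 195, 192]), (531.3, 191, [187, 194, 190]), (532.1, 188, [184, 190, 186]), (532.8, 180, [178, 182, 178]), (533.6, 171, [172, 171, 164]), (534.3, 158, [168, 156, 142]), (535.1, 146, [172, 140, 112]), (535.8, 140, [180, 131, 85]), (536.6, 140, [186, 129, 72]), (537.3, 139, [185, 129, 69]), (538.1, 136, [182, 126, 67])]
```

View pics/rodz.png

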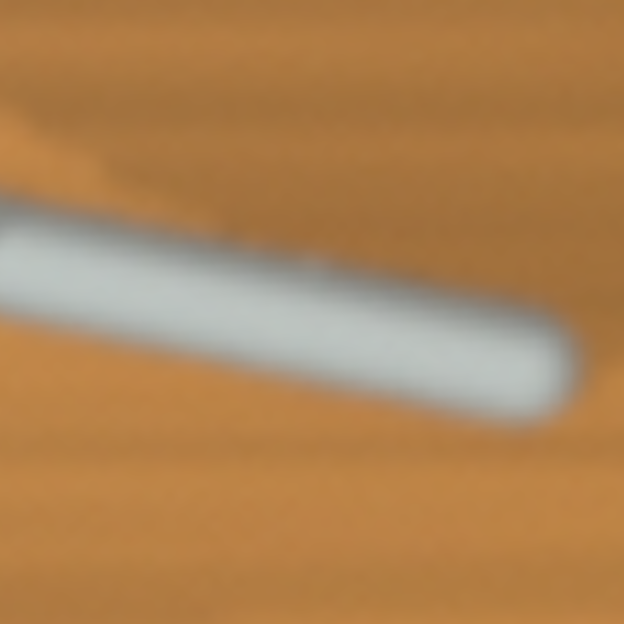

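Rod: in the wrist view its axis passes (529.9,-235) at 78° and the tip is near (533.5,-218). Edge width is 9.9 mm, which agrees with the given 10. Next I turn to the wide coupon's yaw and look at the stand.

```bash
python3 -m jog '[-100,0,264,0,74.4,0,-100,0,264,0,74.4,0,-100,0,264,0,74.4,0,-100,0,264,0,74.4,0,-100,0,264,0,74.4,0,-100,0,264,0,74.4,0,-100,0,264,0,74.4,0,-100,0,264,0,74.4,0,-100,0,264,0,74.4,0,-100,0,264,0,74.4,0]' 
python3 -m jog '[0,0,0,0,2.8,0,0,0,0,0,2.8,0,0,0,0,0,2.8,0,0,0,0,0,2.8,0]'
cat > look.py <<'E'
from h import *
import sys
def info():
    s=manip.read_state();e=s["eef_rot"];print("t",round(s["clock"],2),"pos",s["eef_pos"].round(1),"yaw",np.degrees(e[2]).round(2),np.degrees(e[:2]).round(1),"F",s["wrist_force"].round(1),"gap",round(s["finger_gap"],1),"j6",s["joints"][5].round(2))
E
python3 - <<'E'
from look import *
info();c,Tt=wcam();save(c,"w4.png")
for n,z in [("stand_top",58),("stand",0)]:
    for r in manip.tip_of(n,c)[:2]: print(n,np.round(r["xy"]),round(r["score"],2),np.round(at_z(c,r["xy"],z,1)))
im=warp(c,487,52,58,50,4);cv2.imwrite("pics/stand.png",im[:,:,::-1])
E
```

```text
clock: 6.6
eef_pos: [510.8, -35.3, 220.9]
eef_rot: [-1.57, -0.0, -1.25]
wrist_force: [-0.5, -0.5, 0.1]
finger_gap: 94.3
clock: 6.93
eef_pos: [510.9, -36.1, 220.5]
eef_rot: [-1.571, -0.0, -1.292]
wrist_force: [1.3, -0.8, 0.3]
finger_gap: 93.6
t 6.93 pos [510.9 -36.1 220.5] yaw -74.02 [-90.  -0.] F [ 1.3 -0.8  0.3] gap 93.6 j6 -0.42
stand_top [324. 107.] 0.58 [489.  51.  58.]
stand_top [457. 215.] 0.51 [670. -18.  58.]
stand [320. 108.] 0.8 [484.  51.   0.]
stand [394. 308.] 0.59 [ 669. -191.    0.]
```

View pics/w4.png

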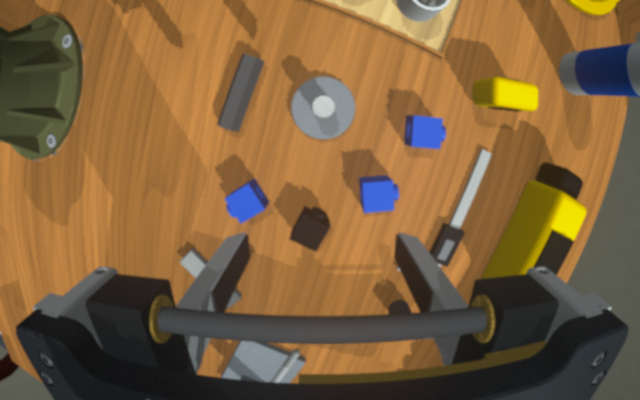

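View pics/stand.png

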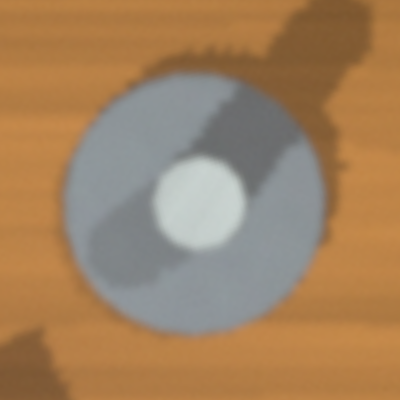

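```bash
cat >> look.py <<'E'
def togo(x,y,z,yaw=None):
    s=manip.read_state();M=T(s["eef_pos"],s["eef_rot"])
    d=M[:3,:3].T@(np.array([x,y,z])-M[:3,3])
    out=d.round(1).tolist()
    if yaw is not None:
        Rt=R.from_euler('xyz',[-np.pi/2,0,np.radians(yaw)]);out+=np.degrees((R.from_matrix(M[:3,:3]).inv()*Rt).as_rotvec()).round(2).tolist()
    print("togo",(x,y,z,yaw),out)
E
python3 -m jog '[-265,0,64,0,0,0,-265,0,64,0,0,0,-265,0,64,0,0,0,-265,0,64,0,0,0,-265,0,64,0,0,0,-265,0,64,0,0,0,-265,0,64,0,0,0,-265,0,64,0,0,0,-265,0,64,0,0,0]' 80
python3 - <<'E'
from look import *
info();c,Tt=wcam();save(c,"w5.png")
x,y,q=rim(c,477,324);r=tongue(c,x,y);print(x,y,q,r[:4])
togo(477.2,324,39,-74.4)
E
```

```text
clock: 7.83
eef_pos: [499.7, 237.1, 220.1]
eef_rot: [-1.571, -0.0, -1.291]
wrist_force: [-0.2, -0.6, 0.3]
finger_gap: 80.0
t 7.83 pos [499.7 237.1 220.1] yaw -73.99 [-90.  -0.] F [-0.2 -0.6  0.3] gap 80.0 j6 0.1
477.3 323.9 57.80513000488281 (np.float64(476.8526086469892), np.float64(323.9011951968277), array([34.0515592 , 14.19513781]), np.float64(-164.6945913193195))
togo (477.2, 324, 39, -74.4) [-90.8, 181.2, 2.3, 0.02, 0.33, 0.01]
```

```bash
python3 -m jog '[-91,0,2.3,0,0.7,0,-91,0,2.3,0,0.7,0,-91,0,2.3,0,0.7,0,-91,40,2.3,0,0.7,0,-91,80,2.3,0,0.7,0,-91,110,2.3,0,0.7,0,-91,110,2.3,0,0.7,0,-91,110,2.3,0,0.7,0]' 80
python3 - <<'E'
from look import *
info();c,Tt=wcam();save(c,"w6.png");togo(477.2,324,39,-74.6)
E
```

```text
clock: 8.55
eef_pos: [477.7, 323.2, 110.4]
eef_rot: [-1.573, -0.001, -1.307]
wrist_force: [0.3, -0.2, 0.1]
finger_gap: 80.1
t 8.55 pos [477.7 323.2 110.4] yaw -74.91 [-90.1  -0. ] F [ 0.3 -0.2  0.1] gap 80.1 j6 0.27
togo (477.2, 324, 39, -74.6) [-0.4, 73.2, -1.2, -0.08, -0.3, -0.02]
```

View pics/w6.png

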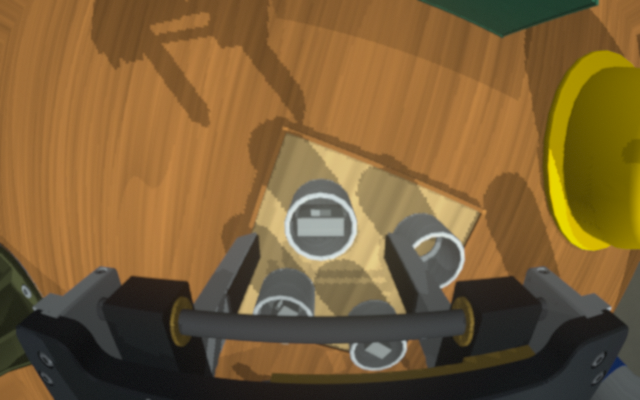

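The wide sleeve sits centred between the fingers at about (321,222) with its tongue along the jaw direction. I descend, grip and lift.

```bash
python3 -m jog '[-0.4,20,-1,0,-0.3,0,-0.4,40,-1,0,-0.3,0,-0.4,55,-1,0,-0.3,0,-0.4,65,-1,0,-0.3,0,-0.4,71,-1,0,-0.3,0,-0.4,71,-1,0,-0.3,0,-0.4,71,-1,0,-0.3,0]' 80
python3 -m jog '[0,0,0,0,0,0,0,0,0,0,0,0,0,0,0,0,0,0,0,0,0,0,0,0,0,0,0,0,0,0,0,0,0,0,0,0,0,0,0,0,0,0]' 40 30
python3 -m jog '[0,-20,0,0,0,0,0,-40,0,0,0,0,0,-80,0,0,0,0,0,-110,0,0,0,0,0,-110,0,0,0,0,0,-110,0,0,0,0]'
python3 - <<'E'
from look import *
info();c,Tt=wcam();save(c,"w7.png");togo(487.8,51.8,155,-75.3)
E
```

```text
clock: 9.18
eef_pos: [477.0, 324.8, 40.7]
eef_rot: [-1.569, 0.0, -1.301]
wrist_force: [0.1, 0.6, 0.0]
finger_gap: 80.3
clock: 9.77
eef_pos: [476.4, 324.7, 39.7]
eef_rot: [-1.571, 0.0, -1.301]
wrist_force: [-0.8, -1.2, 4.8]
finger_gap: 53.4
clock: 10.27
eef_pos: [476.6, 324.8, 150.3]
eef_rot: [-1.569, 0.001, -1.301]
wrist_force: [-0.1, 0.4, -3.6]
finger_gap: 53.1
t 10.27 pos [476.6 324.8 150.3] yaw -74.54 [-89.9   0. ] F [-0.1  0.4 -3.6] gap 53.1 j6 0.26
togo (487.8, 51.8, 155, -75.3) [265.8, -6.3, -61.3, 0.04, 0.76, 0.01]
```

View pics/w7.png

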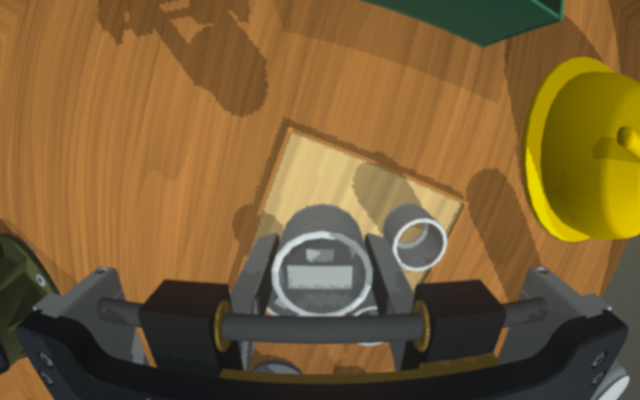

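```bash
python3 -m jog '[266,0,-61,0,0,0,266,0,-61,0,0,0,266,0,-61,0,0,0,266,0,-61,0,0,0,266,0,-61,0,0,0,266,0,-61,0,0,0,266,0,-61,0,0,0,266,0,-61,0,0,0,266,0,-61,0,0,0,266,0,-61,0,0,0]'
python3 - <<'E'
from look import *
info();c,Tt=wcam();save(c,"w8.png");togo(487.8,51.8,45,-74.6)
b=manip.camera("side");save(b,"s8.png",(230,130,350,250),5)
E
```

```text
clock: 11.15
eef_pos: [487.9, 52.4, 148.2]
eef_rot: [-1.573, 0.001, -1.301]
wrist_force: [0.9, 1.0, -2.6]
finger_gap: 53.2
t 11.15 pos [487.9  52.4 148.2] yaw -74.55 [-90.1   0. ] F [ 0.9  1.  -2.6] gap 53.2 j6 -0.24
togo (487.8, 51.8, 45, -74.6) [0.9, 103.5, -0.3, 0.1, 0.1, -0.03]
```

View pics/s8.png

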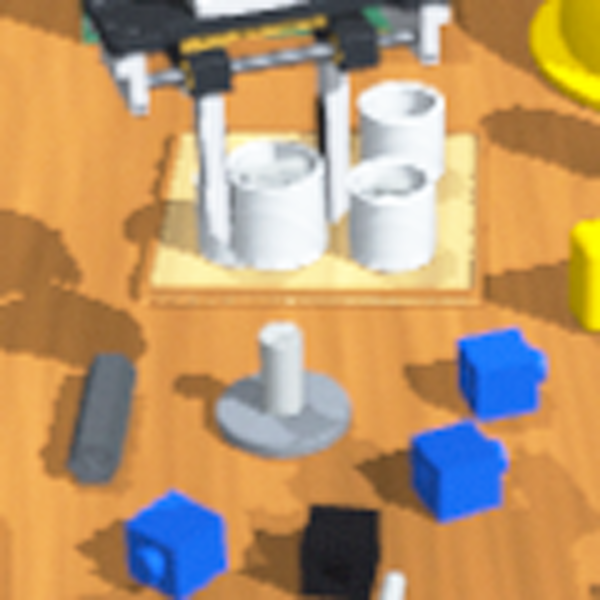

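```bash
python3 -m jog '[0.9,15,0,0,0,0,0.9,30,0,0,0,0,0.9,38,0,0,0,0,0.9,48,0,0,0,0,0.9,58,0,0,0,0,0.9,68,0,0,0,0,0.9,78,0,0,0,0,0.9,84,0,0,0,0,0.9,90,0,0,0,0,0.9,96,0,0,0,0]'
python3 -m jog '[0,3,0,0,0,0,0,6,0,0,0,0,0,8,0,0,0,0,0,8,0,0,0,0]'
python3 - <<'E'
from look import *
info();b=manip.camera("side");save(b,"s9.png",(230,130,350,250),5)
E
```

```text
clock: 12.08
eef_pos: [488.9, 51.1, 53.1]
eef_rot: [-1.57, -0.0, -1.301]
wrist_force: [0.9, 0.1, -1.0]
finger_gap: 53.5
clock: 12.42
eef_pos: [488.7, 51.1, 45.3]
eef_rot: [-1.571, 0.0, -1.301]
wrist_force: [-0.6, -0.0, -2.0]
finger_gap: 53.7
t 12.42 pos [488.7  51.1  45.3] yaw -74.54 [-90.   0.] F [-0.6 -0.  -2. ] gap 53.7 j6 -0.24
```

View pics/s9.png

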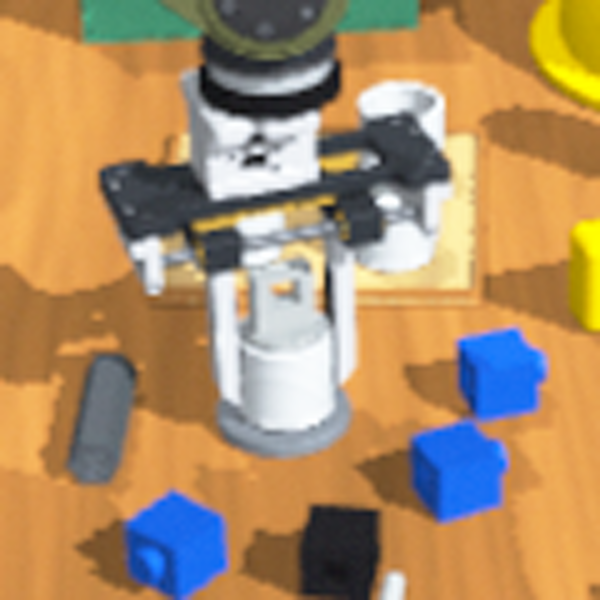

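The coupon has been pushed up on the pillar, with the sleeve on the base. I release it, rise, and grip the tongue.

```bash
python3 -m jog '[0,1.5,0,0,0,0,0,1.5,0,0,0,0]'
python3 -m jog '[0,0,0,0,0,0,0,0,0,0,0,0,0,0,0,0,0,0,0,0,0,0,0,0]' 72
python3 -m jog '[0,-20,0,0,0,0,0,-40,0,0,0,0,0,-46,0,0,0,0,0,-46,0,0,0,0,0,-46,0,0,0,0]'
python3 - <<'E'
from look import *
info();c,Tt=wcam();save(c,"w10.png",(200,180,440,360),3)
b=manip.camera("side");save(b,"s10.png",(230,130,350,250),5)
E
```

```text
clock: 12.63
eef_pos: [488.7, 51.1, 44.0]
eef_rot: [-1.571, -0.0, -1.301]
wrist_force: [-0.1, 0.2, -1.1]
finger_gap: 53.8
clock: 12.97
eef_pos: [488.8, 51.1, 44.1]
eef_rot: [-1.57, -0.0, -1.301]
wrist_force: [0.5, -0.5, 0.8]
finger_gap: 71.6
clock: 13.38
eef_pos: [488.6, 51.1, 89.5]
eef_rot: [-1.571, -0.0, -1.301]
wrist_force: [-0.4, 0.1, 0.3]
finger_gap: 71.8
t 13.38 pos [488.6  51.1  89.5] yaw -74.54 [-90.  -0.] F [-0.4  0.1  0.3] gap 71.8 j6 -0.24
```

View pics/w10.png

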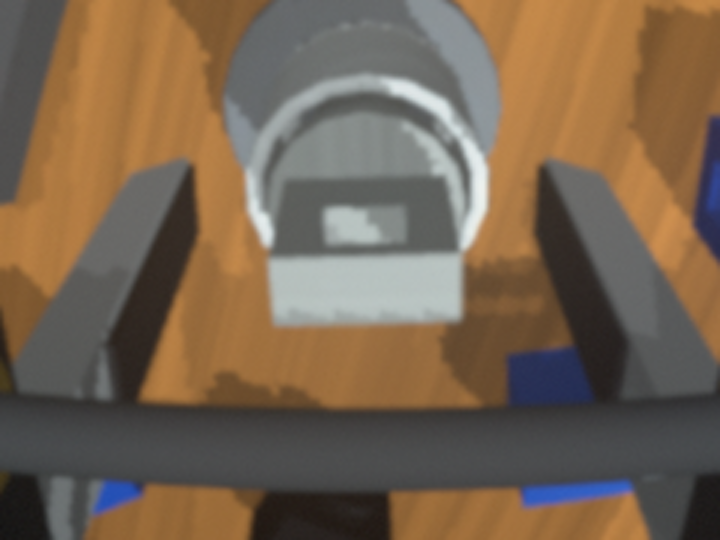

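View pics/s10.png

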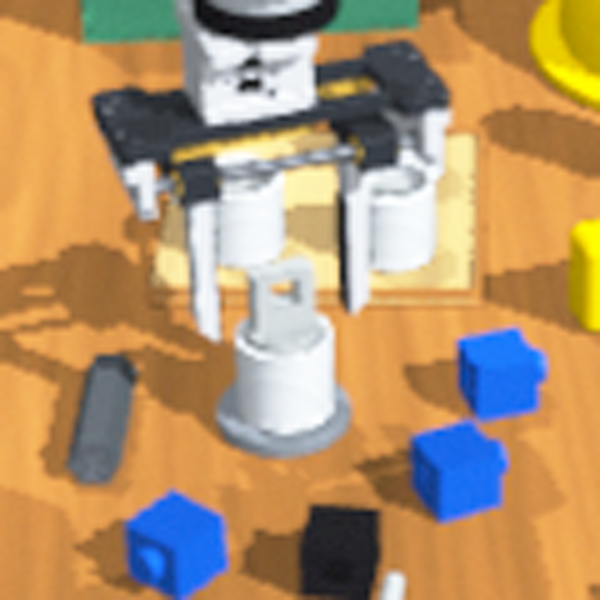

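```bash
python3 - <<'E'
from look import *
c,Tt=wcam();r=tongue(c,488,51,z=102,half=28,rmax=27);print(r[:4]);cv2.imwrite("pics/tt.png",r[4][:,:,::-1]);print((np.linalg.inv(Tt)@[r[0],r[1],102,1]).round(1))
E
python3 -m jog '[0,0,0,0,0,0,0,0,0,0,0,0,0,0,0,0,0,0,0,0,0,0,0,0,0,0,0,0,0,0,0,0,0,0,0,0,0,0,0,0,0,0]' 10 40
python3 -m jog '[0,-5,0,0,0,0,0,-15,0,0,0,0,0,-40,0,0,0,0,0,-60,0,0,0,0,0,-60,0,0,0,0,0,-60,0,0,0,0]'
python3 - <<'E'
from look import *
info();c,Tt=wcam();save(c,"w11.png",(200,160,440,340),3)
E
```

```text
(np.float64(491.2501518104276), np.float64(52.38518189007513), array([40.74737448, 20.81661079]), np.float64(-140.44991922465422))
[ -0.5 -13.1   3.3   1. ]
clock: 14.12
eef_pos: [488.7, 51.1, 89.9]
eef_rot: [-1.571, -0.0, -1.301]
wrist_force: [0.2, -0.5, 0.2]
finger_gap: 33.6
clock: 14.62
eef_pos: [489.1, 51.1, 151.1]
eef_rot: [-1.568, -0.001, -1.301]
wrist_force: [-1.0, -0.3, -1.6]
finger_gap: 34.0
t 14.62 pos [489.1  51.1 151.1] yaw -74.54 [-89.9  -0. ] F [-1.  -0.3 -1.6] gap 34.0 j6 -0.24
```

View pics/w11.png

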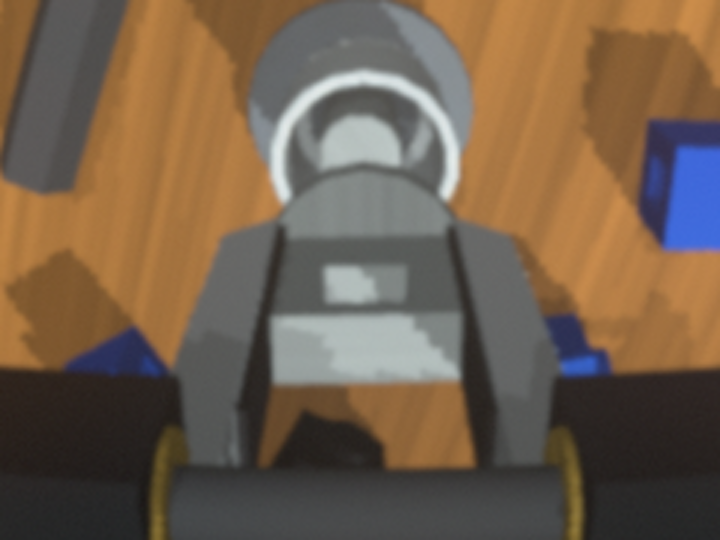

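The wide coupon is held. I carry it to a point in line with the rod, 50 mm beyond its tip.

```bash
python3 - <<'E'
from look import *
togo(543.4,-171.1,150,-102)
E
```

```text
togo (543.4, -171.1, 150, -102) [228.8, -0.0, -6.4, -0.02, 27.46, 0.0]
```

```bash
python3 -m jog '[228.8,0,-6.4,0,27.46,0,228.8,0,-6.4,0,27.46,0,228.8,0,-6.4,0,27.46,0,228.8,0,-6.4,0,27.46,0,228.8,0,-6.4,0,27.46,0,228.8,0,-6.4,0,27.46,0,228.8,0,-6.4,0,27.46,0,228.8,0,-6.4,0,27.46,0]'
python3 -m jog '[0,20,0,0,0,0,0,40,0,0,0,0,0,49.5,0,0,0,0,0,49.5,0,0,0,0,0,49.5,0,0,0,0]'
python3 - <<'E'
from look import *
info();c,Tt=wcam();save(c,"w12.png",(200,180,440,360),3)
a=manip.camera("scene");save(a,"sc12.png",(180,80,320,200),5)
b=manip.camera("side");save(b,"s12.png",(230,200,350,320),5)
togo(543.4,-171.1,100.7,-102)
E
```

```text
clock: 15.33
eef_pos: [542.9, -171.8, 148.4]
eef_rot: [-1.573, 0.0, -1.782]
wrist_force: [0.1, 1.0, -1.5]
finger_gap: 33.5
clock: 15.75
eef_pos: [543.5, -170.4, 100.5]
eef_rot: [-1.572, 0.0, -1.779]
wrist_force: [-0.5, -0.1, -1.6]
finger_gap: 33.7
t 15.75 pos [ 543.5 -170.4  100.5] yaw -101.95 [-90.   0.] F [-0.5 -0.1 -1.6] gap 33.7 j6 -0.16
togo (543.4, -171.1, 100.7, -102) [0.1, 0.9, -0.6, -0.1, 0.02, 0.02]
```

View pics/w12.png

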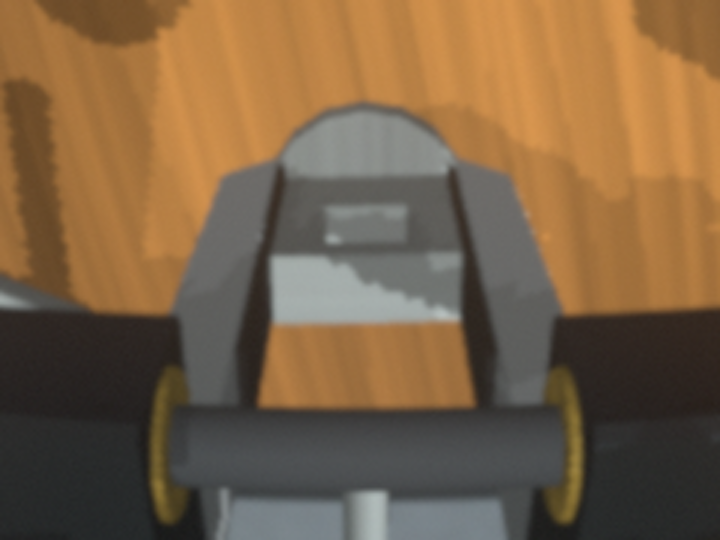

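View pics/sc12.png

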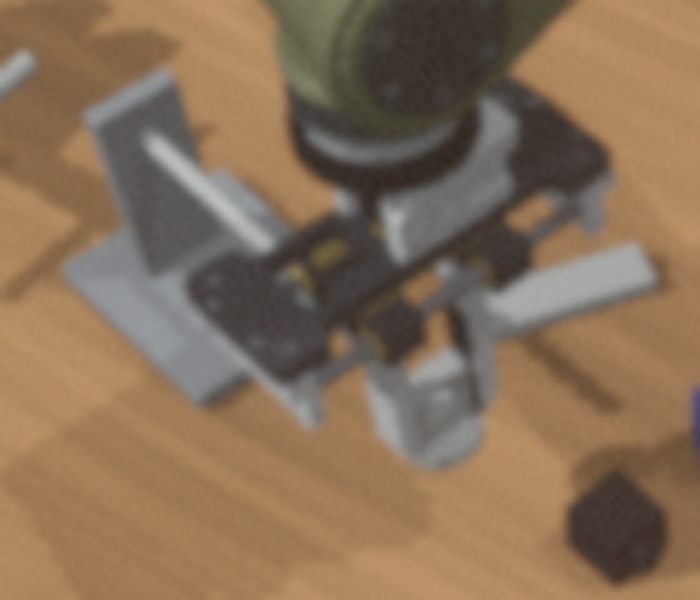

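View pics/s12.png

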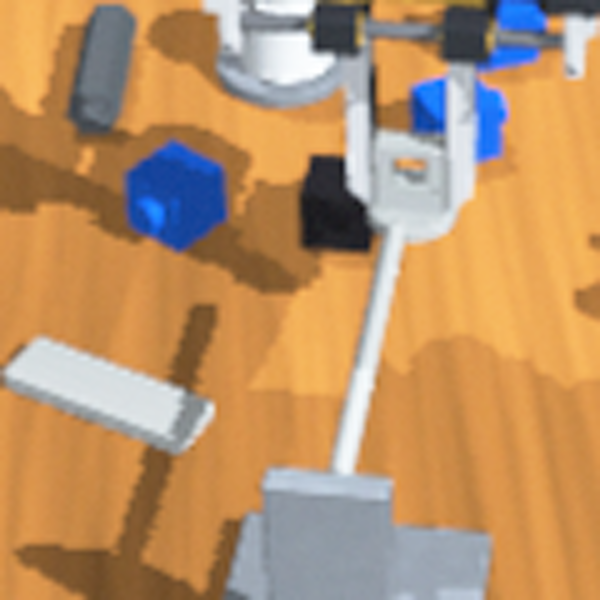

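In the wrist crop the rod (column 366) lines up with the window and tongue (columns 365–367). I thread slowly and watch the force.

```bash
python3 -m jog '[8,0,-0.3,0,0,0,16,0,-0.3,0,0,0,24,0,-0.3,0,0,0,32,0,-0.3,0,0,0,38,0,-0.3,0,0,0,44,0,-0.3,0,0,0,50,0,-0.3,0,0,0,56,0,-0.3,0,0,0,62,0,-0.3,0,0,0,68,0,-0.3,0,0,0]'
python3 - <<'E'
from look import *
info();c,Tt=wcam();save(c,"w13.png",(200,180,440,360),3)
a=manip.camera("scene");save(a,"sc13.png",(180,80,320,200),5)
E
```

```text
clock: 16.73
eef_pos: [529.0, -238.1, 100.4]
eef_rot: [-1.571, -0.0, -1.78]
wrist_force: [0.5, 0.5, -1.1]
finger_gap: 33.7
t 16.73 pos [ 529.  -238.1  100.4] yaw -102.0 [-90.  -0.] F [ 0.5  0.5 -1.1] gap 33.7 j6 -0.28
```

View pics/w13.png

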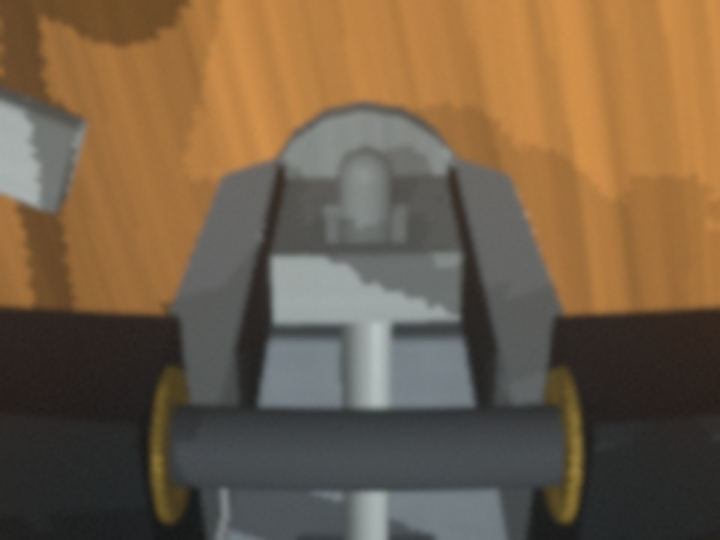

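View pics/sc13.png

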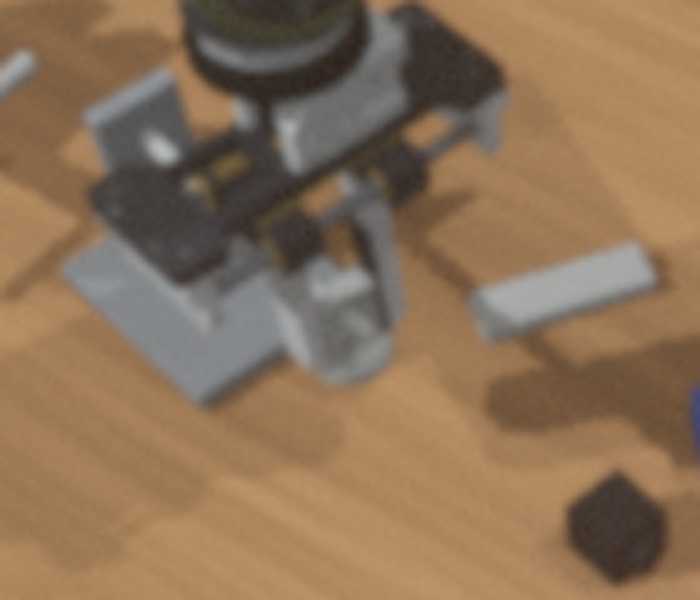

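The rod tip shows through the window, centred at crop (366,160). I push further on.

```bash
python3 -m jog '[15,0,0,0,0,0,30,0,0,0,0,0,45,0,0,0,0,0,60,0,0,0,0,0,75,0,0,0,0,0,90,0,0,0,0,0,105,0,0,0,0,0,118,0,0,0,0,0,127,0,0,0,0,0,127,0,0,0,0,0]'
python3 -m jog '[0,2.5,0,0,0,0,0,2.5,0,0,0,0,0,2.5,0,0,0,0]'
python3 - <<'E'
from look import *
info();c,Tt=wcam();save(c,"w14.png",(200,180,440,360),3)
a=manip.camera("scene");save(a,"sc14.png",(180,80,320,200),5)
E
```

```text
clock: 17.67
eef_pos: [502.1, -363.6, 100.3]
eef_rot: [-1.571, -0.0, -1.782]
wrist_force: [-0.4, 0.9, -0.9]
finger_gap: 33.4
clock: 17.92
eef_pos: [502.9, -361.2, 97.9]
eef_rot: [-1.571, 0.0, -1.779]
wrist_force: [-0.6, -1.1, 0.2]
finger_gap: 33.8
t 17.92 pos [ 502.9 -361.2   97.9] yaw -101.96 [-90.   0.] F [-0.6 -1.1  0.2] gap 33.8 j6 -0.47
```

View pics/w14.png

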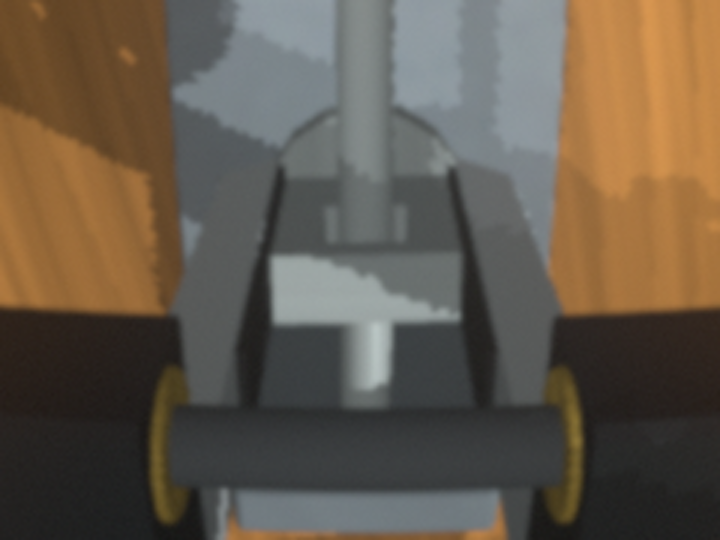

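```bash
python3 -m jog '[0,0,0,0,0,0,0,0,0,0,0,0,0,0,0,0,0,0,0,0,0,0,0,0,0,0,0,0,0,0]' 66
python3 -m jog '[0,-25,0,0,0,0,0,-55,0,0,0,0,0,-90,0,0,0,0,0,-120,0,0,0,0,0,-120,0,0,0,0,0,-120,0,0,0,0]'
python3 - <<'E'
from look import *
info();c,Tt=wcam();save(c,"w15.png",(150,100,480,380),2.4)
b=manip.camera("side");save(b,"s15.png",(240,200,360,320),5)
togo(488.8,51.1,165,-74.54)
E
```

```text
clock: 18.43
eef_pos: [502.7, -361.8, 98.0]
eef_rot: [-1.571, 0.0, -1.78]
wrist_force: [0.4, 0.5, -0.9]
finger_gap: 63.4
clock: 18.93
eef_pos: [503.0, -362.1, 219.5]
eef_rot: [-1.568, -0.001, -1.78]
wrist_force: [-0.1, -0.3, -0.4]
finger_gap: 66.0
t 18.93 pos [ 503.  -362.1  219.5] yaw -102.0 [-89.8  -0.1] F [-0.1 -0.3 -0.4] gap 66.0 j6 -0.47
togo (488.8, 51.1, 165, -74.54) [-400.8, 52.2, -99.0, 0.08, -27.46, -0.07]
```

View pics/w15.png

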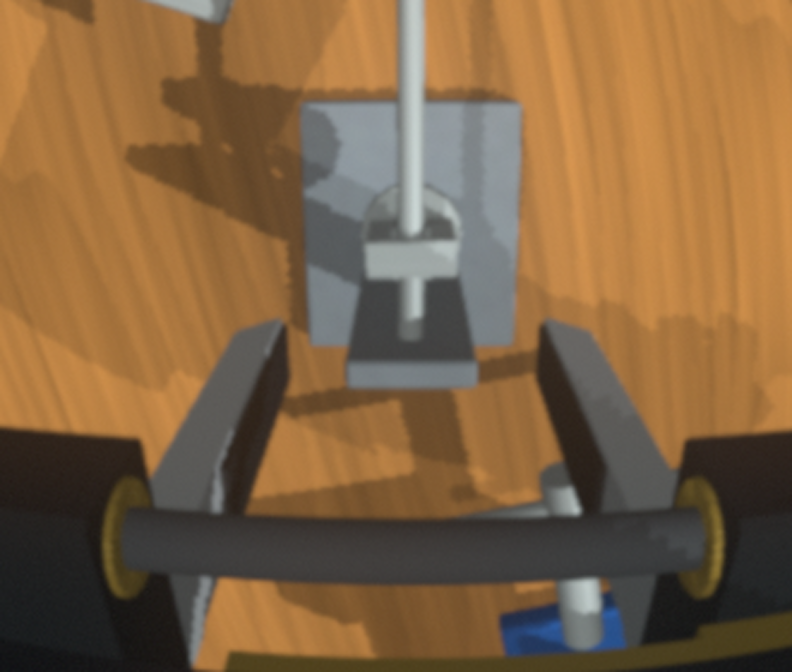

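View pics/s15.png

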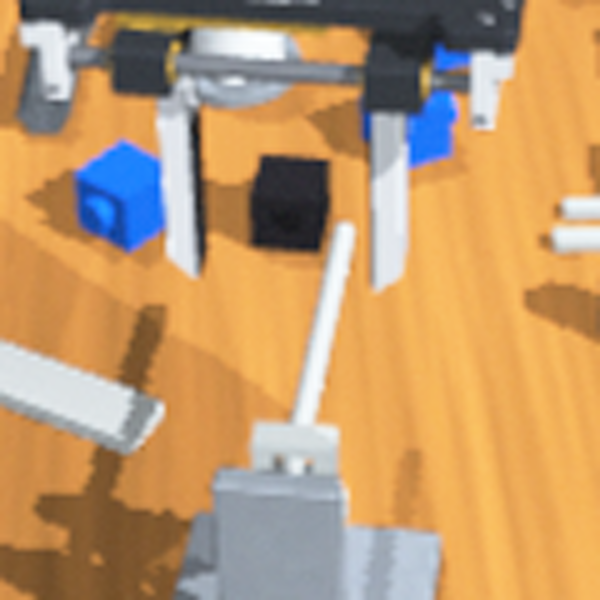

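The wide coupon hangs on the rod near the upright. Now I fetch the empty sleeve from the stand.

```bash
python3 -m jog '[-400.8,52,-99,0,-27.46,0,-400.8,52,-99,0,-27.46,0,-400.8,52,-99,0,-27.46,0,-400.8,52,-99,0,-27.46,0,-400.8,52,-99,0,-27.46,0,-400.8,52,-99,0,-27.46,0,-400.8,52,-99,0,-27.46,0,-400.8,52,-99,0,-27.46,0,-400.8,52,-99,0,-27.46,0,-400.8,52,-99,0,-27.46,0]' 80
python3 -m jog '[0,0,0,0,0,0,0,0,0,0,0,0]'
python3 - <<'E'
from look import *
info();c,Tt=wcam();save(c,"w16.png",(150,100,480,380),2.4)
x,y,q=rim(c,488,51.5,60);print(x,y,q)
togo(x,y,44,-74.54)
E
```

```text
clock: 19.87
eef_pos: [488.0, 52.7, 164.4]
eef_rot: [-1.573, 0.001, -1.301]
wrist_force: [0.7, 0.1, 0.2]
finger_gap: 80.0
clock: 20.03
eef_pos: [488.3, 52.4, 164.5]
eef_rot: [-1.573, 0.001, -1.297]
wrist_force: [-0.8, -0.5, -0.3]
finger_gap: 80.0
t 20.03 pos [488.3  52.4 164.5] yaw -74.33 [-90.2   0. ] F [-0.8 -0.5 -0.3] gap 80.0 j6 -0.24
489.7 50.2 87.11585998535156
togo (np.float64(489.7), np.float64(50.2), 44, -74.54) [1.2, 120.9, 1.0, 0.12, 0.09, -0.02]
```

View pics/w16.png

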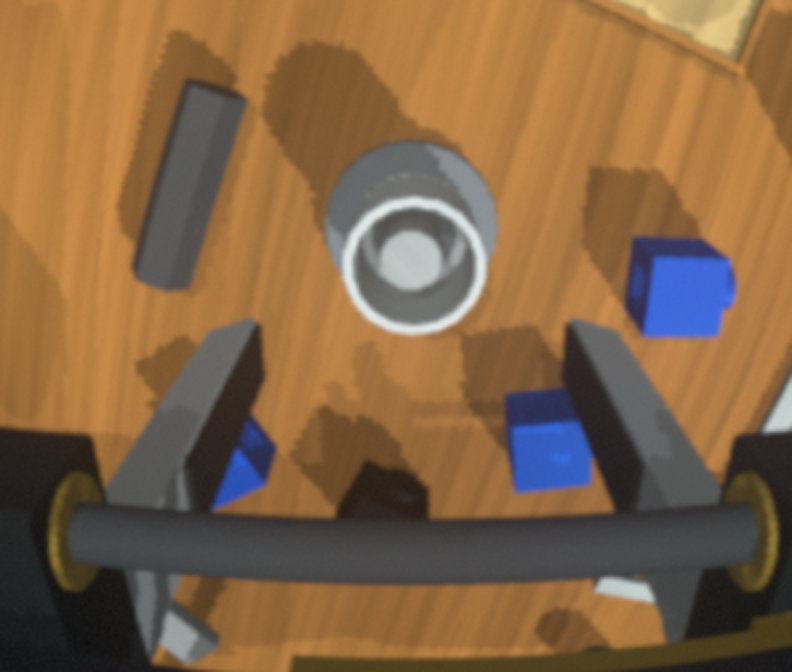

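```bash
python3 -m jog '[1,30,1,0,0,0,1,60,1,0,0,0,1,90,1,0,0,0,1,110,1,0,0,0,1,118,1,0,0,0,1,120.5,1,0,0,0,1,120.5,1,0,0,0]' 80
python3 -m jog '[0,0,0,0,0,0,0,0,0,0,0,0,0,0,0,0,0,0,0,0,0,0,0,0,0,0,0,0,0,0,0,0,0,0,0,0]' 40 30
python3 -m jog '[0,-15,0,0,0,0,0,-45,0,0,0,0,0,-80,0,0,0,0,0,-110,0,0,0,0,0,-110,0,0,0,0,0,-110,0,0,0,0]'
python3 - <<'E'
from look import *
info();togo(476.8,324.4,154,-74.54)
a=manip.camera("scene");save(a,"sc17.png",(260,140,520,340),3)
E
```

```text
clock: 20.67
eef_pos: [490.6, 49.3, 45.6]
eef_rot: [-1.571, 0.0, -1.302]
wrist_force: [0.1, -0.0, 0.7]
finger_gap: 80.1
clock: 21.17
eef_pos: [490.6, 50.1, 46.0]
eef_rot: [-1.57, -0.0, -1.301]
wrist_force: [-1.6, -0.7, 6.7]
finger_gap: 53.3
clock: 21.67
eef_pos: [490.9, 50.2, 156.5]
eef_rot: [-1.568, -0.001, -1.301]
wrist_force: [-0.2, -0.1, -2.3]
finger_gap: 53.3
t 21.67 pos [490.9  50.2 156.5] yaw -74.53 [-89.8  -0. ] F [-0.2 -0.1 -2.3] gap 53.3 j6 -0.24
togo (476.8, 324.4, 154, -74.54) [-268.1, 2.5, 59.6, -0.15, 0.01, 0.04]
```

View pics/sc17.png

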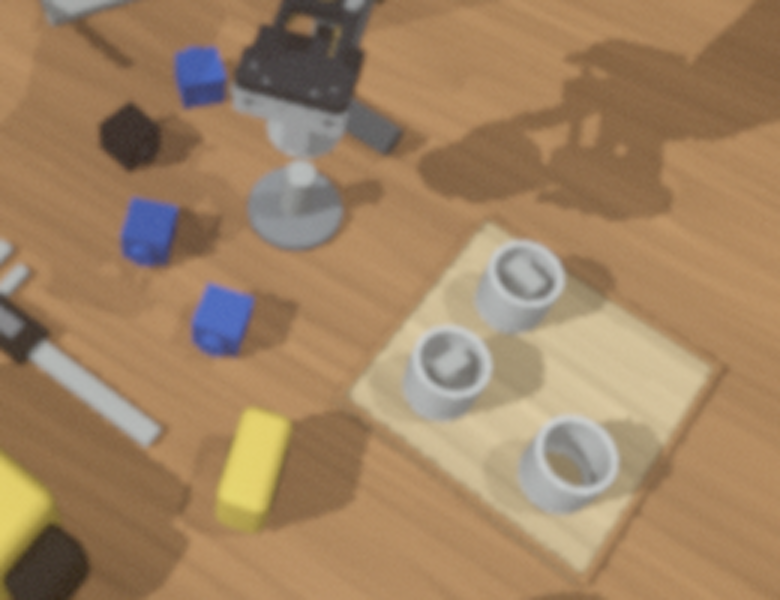

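```bash
python3 -m jog '[-268,0,60,0,0,0,-268,0,60,0,0,0,-268,0,60,0,0,0,-268,0,60,0,0,0,-268,0,60,0,0,0,-268,0,60,0,0,0,-268,0,60,0,0,0,-268,0,60,0,0,0,-268,20,60,0,0,0,-268,40,60,0,0,0]'
python3 - <<'E'
from look import *
info();togo(476.8,324.4,43,-74.54)
E
```

```text
clock: 22.55
eef_pos: [476.3, 324.4, 113.7]
eef_rot: [-1.572, -0.0, -1.3]
wrist_force: [1.0, -0.1, -2.3]
finger_gap: 53.5
t 22.55 pos [476.3 324.4 113.7] yaw -74.49 [-90.1  -0. ] F [ 1.  -0.1 -2.3] gap 53.5 j6 0.26
togo (476.8, 324.4, 43, -74.54) [0.1, 70.6, 0.5, 0.05, 0.05, 0.02]
```

```bash
python3 -m jog '[0,20,0,0,0,0,0,40,0,0,0,0,0,55,0,0,0,0,0,65,0,0,0,0,0,70.5,0,0,0,0,0,70.5,0,0,0,0,0,70.5,0,0,0,0]'
python3 -m jog '[0,0,0,0,0,0,0,0,0,0,0,0,0,0,0,0,0,0,0,0,0,0,0,0]' 72
python3 -m jog '[0,-20,0,0,0,0,0,-50,0,0,0,0,0,-80,0,0,0,0,0,-110,0,0,0,0,0,-110,0,0,0,0,0,-110,0,0,0,0]'
python3 - <<'E'
from look import *
info();togo(467.7,232.1,140,-18.9)
E
```

```text
clock: 23.13
eef_pos: [476.9, 324.3, 45.1]
eef_rot: [-1.571, -0.0, -1.301]
wrist_force: [0.5, -0.4, -0.1]
finger_gap: 53.6
clock: 23.47
eef_pos: [477.0, 324.5, 45.5]
eef_rot: [-1.57, 0.0, -1.301]
wrist_force: [1.1, 1.3, -0.2]
finger_gap: 71.2
clock: 23.97
eef_pos: [477.3, 324.7, 156.7]
eef_rot: [-1.567, 0.001, -1.301]
wrist_force: [-0.9, -0.3, -1.4]
finger_gap: 71.8
t 23.97 pos [477.3 324.7 156.7] yaw -74.54 [-89.8   0.1] F [-0.9 -0.3 -1.4] gap 71.8 j6 0.26
togo (467.7, 232.1, 140, -18.9) [86.7, 16.5, -34.0, -0.2, -55.64, 0.04]
```

```bash
python3 -m jog '[86.7,12,-34,0,-55.64,0,86.7,12,-34,0,-55.64,0,86.7,12,-34,0,-55.64,0,86.7,12,-34,0,-55.64,0,86.7,12,-34,0,-55.64,0,86.7,12,-34,0,-55.64,0,86.7,12,-34,0,-55.64,0,86.7,12,-34,0,-55.64,0,86.7,12,-34,0,-55.64,0]'
python3 - <<'E'
from look import *
info();c,Tt=wcam();save(c,"w18.png",(150,100,480,380),2.4)
x,y,q=rim(c,467.7,232.1);r=tongue(c,x,y);print(x,y,q,r[:4])
togo(x,y,39,-90+r[3])
E
```

```text
clock: 24.72
eef_pos: [466.6, 231.5, 141.7]
eef_rot: [-1.572, 0.002, -0.325]
wrist_force: [-0.1, 0.1, 0.2]
finger_gap: 71.6
t 24.72 pos [466.6 231.5 141.7] yaw -18.62 [-90.1   0.1] F [-0.1  0.1  0.2] gap 71.6 j6 -0.86
468.2 232.4 72.3125228881836 (np.float64(467.964402835181), np.float64(232.3124241956043), array([27.98207847, 14.26020053]), np.float64(71.1029339716384))
togo (np.float64(468.2), np.float64(232.4), 39, np.float64(-18.897066028361607)) [1.3, 102.9, 1.4, 0.06, -0.1, -0.07]
```

View pics/w18.png

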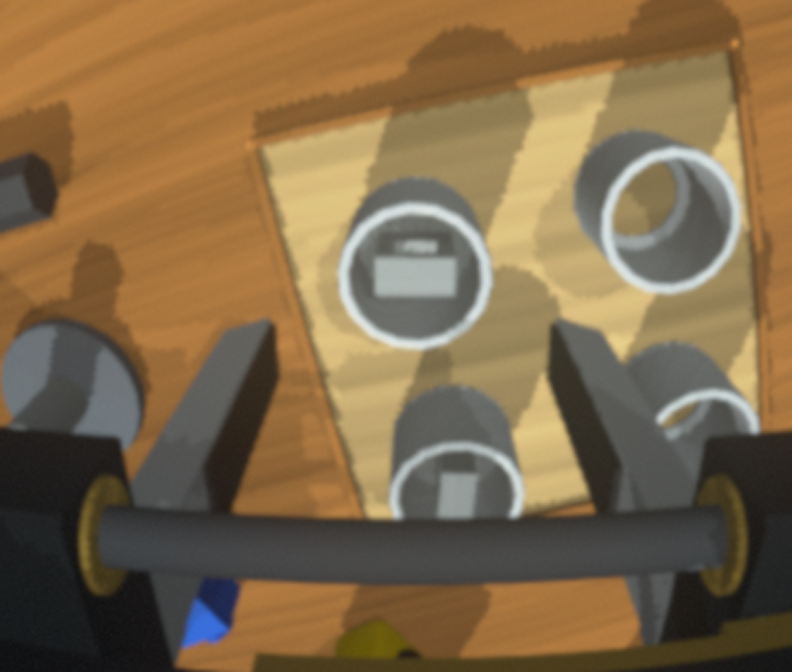

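The middle sleeve is centred and its tongue measures 28.0 × 14.3 mm. The emptied sleeve stands upright on the tray. I grip the middle one.

```bash
python3 -m jog '[0.8,25,1,0,0,0,0.8,50,1,0,0,0,0.8,75,1,0,0,0,0.8,90,1,0,0,0,0.8,98,1,0,0,0,0.8,103,1,0,0,0,0.8,103,1,0,0,0]' 72
python3 -m jog '[0,0,0,0,0,0,0,0,0,0,0,0,0,0,0,0,0,0,0,0,0,0,0,0,0,0,0,0,0,0,0,0,0,0,0,0]' 40 30
python3 -m jog '[0,-15,0,0,0,0,0,-45,0,0,0,0,0,-80,0,0,0,0,0,-110,0,0,0,0,0,-110,0,0,0,0,0,-110,0,0,0,0]'
python3 - <<'E'
from look import *
info();togo(487.8,51.8,150,-18.9)
E
```

```text
clock: 25.35
eef_pos: [468.0, 232.4, 39.3]
eef_rot: [-1.572, 0.001, -0.332]
wrist_force: [-0.3, -0.3, -0.0]
finger_gap: 72.0
clock: 25.85
eef_pos: [468.5, 232.5, 40.8]
eef_rot: [-1.57, -0.001, -0.33]
wrist_force: [-0.8, -1.3, 7.1]
finger_gap: 53.4
clock: 26.35
eef_pos: [468.6, 232.7, 151.1]
eef_rot: [-1.569, -0.002, -0.33]
wrist_force: [-0.7, 0.6, -4.2]
finger_gap: 53.6
t 26.35 pos [468.6 232.7 151.1] yaw -18.91 [-89.9  -0.1] F [-0.7  0.6 -4.2] gap 53.6 j6 -0.85
togo (487.8, 51.8, 150, -18.9) [76.8, 0.9, -164.9, -0.1, -0.01, 0.11]
```

```bash
python3 -m jog '[76.8,0,-165,0,0,0,76.8,0,-165,0,0,0,76.8,0,-165,0,0,0,76.8,0,-165,0,0,0,76.8,0,-165,0,0,0,76.8,0,-165,0,0,0,76.8,0,-165,0,0,0,76.8,0,-165,0,0,0]'
python3 - <<'E'
from look import *
info();togo(487.8,51.8,45.5,-18.9)
E
```

```text
clock: 27.02
eef_pos: [486.9, 52.0, 148.9]
eef_rot: [-1.571, 0.002, -0.33]
wrist_force: [0.4, 0.6, -4.0]
finger_gap: 53.5
t 27.02 pos [486.9  52.  148.9] yaw -18.89 [-90.    0.1] F [ 0.4  0.6 -4. ] gap 53.5 j6 -1.21
togo (487.8, 51.8, 45.5, -18.9) [1.1, 103.4, 0.2, 0.03, 0.01, -0.1]
```

```bash
python3 -m jog '[1,15,0,0,0,0,1,30,0,0,0,0,1,38,0,0,0,0,1,48,0,0,0,0,1,58,0,0,0,0,1,68,0,0,0,0,1,78,0,0,0,0,1,86,0,0,0,0,1,94,0,0,0,0,1,100,0,0,0,0]'
python3 -m jog '[0,2,0,0,0,0,0,4,0,0,0,0,0,5,0,0,0,0,0,5,0,0,0,0]'
python3 - <<'E'
from look import *
info();b=manip.camera("side");save(b,"s19.png",(230,130,350,250),5)
E
```

```text
clock: 27.85
eef_pos: [488.3, 51.1, 49.1]
eef_rot: [-1.571, 0.0, -0.33]
wrist_force: [0.3, 0.2, -0.7]
finger_gap: 53.5
clock: 28.18
eef_pos: [488.5, 51.1, 45.2]
eef_rot: [-1.571, -0.0, -0.33]
wrist_force: [0.2, 0.5, -1.7]
finger_gap: 53.3
t 28.18 pos [488.5  51.1  45.2] yaw -18.9 [-90.  -0.] F [ 0.2  0.5 -1.7] gap 53.3 j6 -1.21
```

View pics/s19.png

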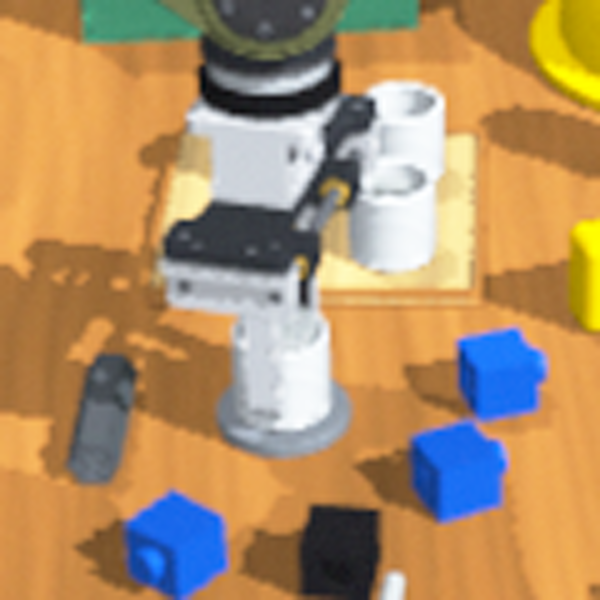

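Down on the stand. I release, rise, and grip the tongue as before.

```bash
python3 -m jog '[0,0,0,0,0,0,0,0,0,0,0,0,0,0,0,0,0,0,0,0,0,0,0,0]' 72
python3 -m jog '[0,-20,0,0,0,0,0,-40,0,0,0,0,0,-45,0,0,0,0,0,-45,0,0,0,0,0,-45,0,0,0,0]'
python3 - <<'E'
from look import *
info();c,Tt=wcam();save(c,"w20.png",(200,180,440,360),3)
E
```

```text
clock: 28.57
eef_pos: [488.5, 51.1, 45.1]
eef_rot: [-1.571, -0.0, -0.33]
wrist_force: [0.9, 0.6, -0.5]
finger_gap: 71.8
clock: 28.98
eef_pos: [488.2, 51.1, 89.5]
eef_rot: [-1.571, 0.0, -0.33]
wrist_force: [-1.5, 0.2, -0.6]
finger_gap: 72.4
t 28.98 pos [488.2  51.1  89.5] yaw -18.9 [-90.   0.] F [-1.5  0.2 -0.6] gap 72.4 j6 -1.21
```

View pics/w20.png

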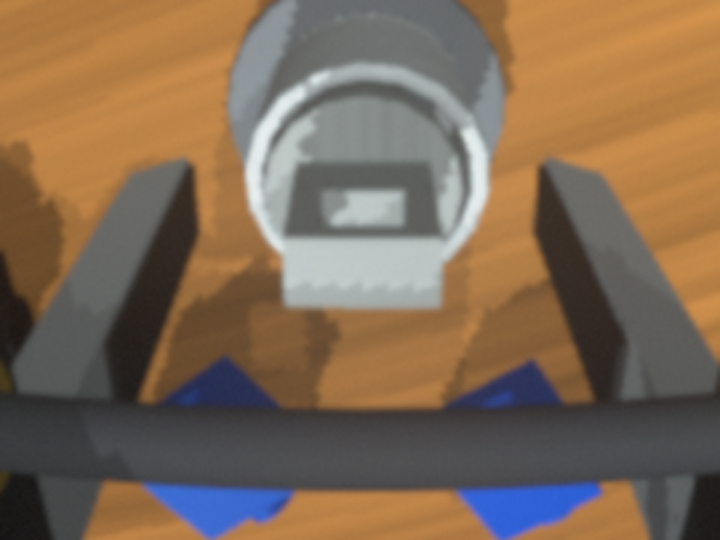

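```bash
python3 -m jog '[-2.5,0,0,0,0,0,-2.5,0,0,0,0,0]'
python3 -m jog '[0,0,0,0,0,0,0,0,0,0,0,0,0,0,0,0,0,0,0,0,0,0,0,0,0,0,0,0,0,0,0,0,0,0,0,0,0,0,0,0,0,0]' 10 40
python3 -m jog '[0,-5,0,0,0,0,0,-15,0,0,0,0,0,-40,0,0,0,0,0,-60,0,0,0,0,0,-60,0,0,0,0,0,-60,0,0,0,0]'
python3 - <<'E'
from look import *
info();c,Tt=wcam();save(c,"w21.png",(200,160,440,340),3);togo(543.4,-171.1,150,-102)
E
```

```text
clock: 29.2
eef_pos: [485.3, 52.1, 89.1]
eef_rot: [-1.571, 0.002, -0.33]
wrist_force: [-0.2, 0.0, -0.6]
finger_gap: 71.8
clock: 29.78
eef_pos: [486.0, 51.9, 90.0]
eef_rot: [-1.571, -0.0, -0.33]
wrist_force: [-0.6, -2.8, 1.5]
finger_gap: 29.0
clock: 30.28
eef_pos: [486.3, 52.0, 150.9]
eef_rot: [-1.57, -0.002, -0.33]
wrist_force: [0.2, -0.4, -2.0]
finger_gap: 27.4
t 30.28 pos [486.3  52.  150.9] yaw -18.9 [-90.   -0.1] F [ 0.2 -0.4 -2. ] gap 27.4 j6 -1.21
togo (543.4, -171.1, 150, -102) [126.7, -0.2, -192.4, -0.01, 83.1, 0.0]
```

View pics/w21.png

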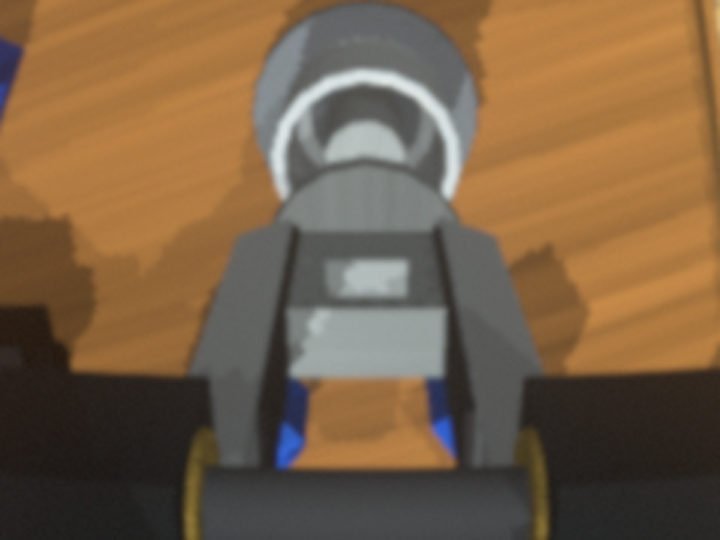

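```bash
python3 -m jog '[126.7,0,-192.4,0,71,0,126.7,0,-192.4,0,71,0,126.7,0,-192.4,0,71,0,126.7,0,-192.4,0,71,0,126.7,0,-192.4,0,71,0,126.7,0,-192.4,0,71,0,126.7,0,-192.4,0,71,0,126.7,0,-192.4,0,71,0,126.7,0,-192.4,0,71,0,126.7,0,-192.4,0,71,0]'
python3 -m jog '[0,0,0,0,6.1,0,0,0,0,0,12.1,0,0,20,0,0,12.1,0,0,40,0,0,12.1,0,0,49.5,0,0,12.1,0,0,49.5,0,0,12.1,0,0,49.5,0,0,12.1,0]'
python3 - <<'E'
from look import *
info();c,Tt=wcam();save(c,"w22.png",(200,180,440,360),3)
togo(543.4,-171.1,100.7,-102)
E
```

```text
clock: 31.17
eef_pos: [542.9, -171.1, 148.2]
eef_rot: [-1.573, 0.001, -1.576]
wrist_force: [-0.1, -0.3, -1.7]
finger_gap: 27.7
clock: 31.75
eef_pos: [543.3, -171.0, 100.0]
eef_rot: [-1.572, 0.0, -1.78]
wrist_force: [-0.3, -0.6, -1.0]
finger_gap: 28.1
t 31.75 pos [ 543.3 -171.   100. ] yaw -101.99 [-90.1   0. ] F [-0.3 -0.6 -1. ] gap 28.1 j6 -0.16
togo (543.4, -171.1, 100.7, -102) [-0.0, 0.2, -0.4, -0.01, 0.0, 0.0]
```

View pics/w22.png

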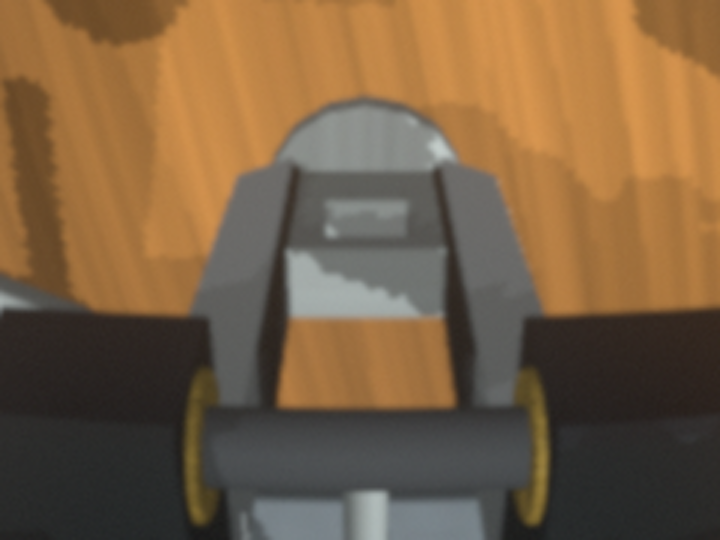

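```bash
python3 -m jog '[8,0,-0.3,0,0,0,16,0,-0.3,0,0,0,24,0,-0.3,0,0,0,32,0,-0.3,0,0,0,38,0,-0.3,0,0,0,44,0,-0.3,0,0,0,50,0,-0.3,0,0,0,56,0,-0.3,0,0,0,62,0,-0.3,0,0,0,68,0,-0.3,0,0,0]'
python3 - <<'E'
from look import *
info();c,Tt=wcam();save(c,"w23.png",(200,180,440,360),3)
E
```

```text
clock: 32.63
eef_pos: [529.0, -238.1, 100.4]
eef_rot: [-1.571, 0.0, -1.78]
wrist_force: [0.3, 0.5, -1.9]
finger_gap: 27.9
t 32.63 pos [ 529.  -238.1  100.4] yaw -102.0 [-90.   0.] F [ 0.3  0.5 -1.9] gap 27.9 j6 -0.28
```

View pics/w23.png

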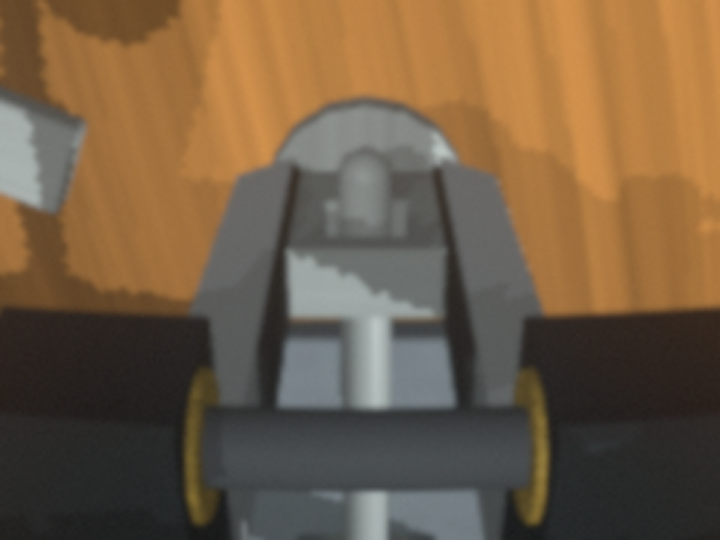

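The rod passes centrally through the middle window. I advance to the hanging place, release, and rise.

```bash
python3 -m jog '[12,0,0,0,0,0,24,0,0,0,0,0,36,0,0,0,0,0,48,0,0,0,0,0,60,0,0,0,0,0,70,0,0,0,0,0,77,0,0,0,0,0,77,0,0,0,0,0,77,2.5,0,0,0,0,77,2.5,0,0,0,0]'
python3 -m jog '[0,0,0,0,0,0,0,0,0,0,0,0,0,0,0,0,0,0,0,0,0,0,0,0,0,0,0,0,0,0]' 66
python3 -m jog '[0,-25,0,0,0,0,0,-55,0,0,0,0,0,-90,0,0,0,0,0,-120,0,0,0,0,0,-120,0,0,0,0,0,-120,0,0,0,0]'
python3 - <<'E'
from look import *
info();c,Tt=wcam();save(c,"w24.png",(150,100,480,380),2.4)
togo(488.5,51,165,-74.5)
E
```

```text
clock: 33.52
eef_pos: [513.3, -312.8, 98.0]
eef_rot: [-1.57, -0.001, -1.78]
wrist_force: [-0.5, -0.3, -1.1]
finger_gap: 27.6
clock: 33.93
eef_pos: [513.2, -312.7, 98.0]
eef_rot: [-1.571, 0.0, -1.78]
wrist_force: [0.2, -0.0, -0.2]
finger_gap: 57.4
clock: 34.43
eef_pos: [513.5, -313.1, 219.5]
eef_rot: [-1.568, -0.001, -1.78]
wrist_force: [-0.1, 0.2, -0.1]
finger_gap: 66.0
t 34.43 pos [ 513.5 -313.1  219.5] yaw -102.0 [-89.8  -0.1] F [-0.1  0.2 -0.1] gap 66.0 j6 -0.4
togo (488.5, 51, 165, -74.5) [-350.7, 52.7, -99.6, -0.0, -27.49, -0.0]
```

View pics/w24.png

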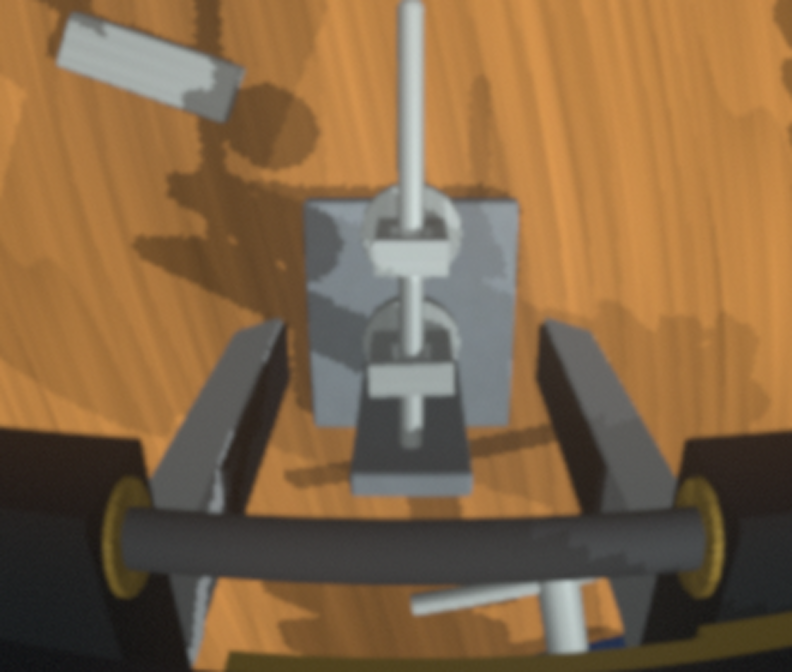

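Two coupons hang. I return the empty sleeve, gripping diagonally at yaw -45 to clear its neighbours.

```bash
python3 -m jog '[-350.7,52,-99.6,0,-57,0,-350.7,52,-99.6,0,-57,0,-350.7,52,-99.6,0,-57,0,-350.7,52,-99.6,0,-57,0,-350.7,52,-99.6,0,-57,0,-350.7,52,-99.6,0,-57,0,-350.7,52,-99.6,0,-57,0,-350.7,52,-99.6,0,-57,0,-350.7,52,-99.6,0,-57,0,-350.7,52,-99.6,0,-57,0]' 76
python3 -m jog '[0,0,0,0,0,0,0,0,0,0,0,0]'
python3 - <<'E'
from look import *
info();c,Tt=wcam();save(c,"w25.png",(150,100,480,380),2.4)
x,y,q=rim(c,488,51.5,60);print(x,y,q)
togo(x,y,44,-45)
E
```

```text
clock: 35.32
eef_pos: [486.8, 55.5, 163.6]
eef_rot: [-1.573, 0.003, -0.78]
wrist_force: [-0.7, -0.8, -1.1]
finger_gap: 76.0
clock: 35.48
eef_pos: [488.3, 50.5, 165.1]
eef_rot: [-1.572, 0.001, -0.785]
wrist_force: [-0.1, -0.8, -0.2]
finger_gap: 75.9
t 35.48 pos [488.3  50.5 165.1] yaw -45.0 [-90.1   0.1] F [-0.1 -0.8 -0.2] gap 75.9 j6 -0.76
487.9 52.2 87.47930145263672
togo (np.float64(487.9), np.float64(52.2), 44, -45) [-1.9, 121.4, 1.3, 0.05, -0.06, -0.04]
```

View pics/w25.png

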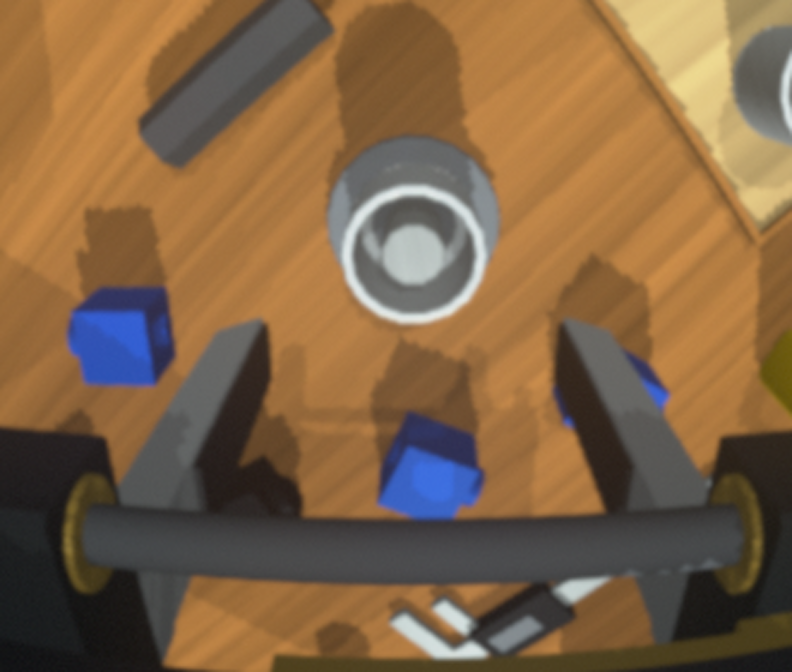

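```bash
python3 -m jog '[-1.8,30,1.2,0,0,0,-1.8,60,1.2,0,0,0,-1.8,90,1.2,0,0,0,-1.8,110,1.2,0,0,0,-1.8,118,1.2,0,0,0,-1.8,120.5,1.2,0,0,0,-1.8,120.5,1.2,0,0,0]' 76
python3 -m jog '[0,0,0,0,0,0,0,0,0,0,0,0,0,0,0,0,0,0,0,0,0,0,0,0,0,0,0,0,0,0,0,0,0,0,0,0]' 40 30
python3 -m jog '[0,-15,0,0,0,0,0,-45,0,0,0,0,0,-80,0,0,0,0,0,-110,0,0,0,0,0,-110,0,0,0,0,0,-110,0,0,0,0]'
python3 - <<'E'
from look import *
info();togo(468,232.5,154,-45)
a=manip.camera("scene");save(a,"sc26.png",(260,140,520,340),3)
E
```

```text
clock: 36.12
eef_pos: [488.5, 52.3, 45.7]
eef_rot: [-1.571, -0.0, -0.787]
wrist_force: [0.1, 0.8, 0.1]
finger_gap: 75.9
clock: 36.62
eef_pos: [488.5, 52.9, 46.2]
eef_rot: [-1.57, -0.001, -0.785]
wrist_force: [-1.4, -1.5, 6.7]
finger_gap: 53.2
clock: 37.12
eef_pos: [488.6, 53.1, 156.6]
eef_rot: [-1.569, -0.002, -0.785]
wrist_force: [-0.1, 0.4, -2.1]
finger_gap: 52.9
t 37.12 pos [488.6  53.1 156.6] yaw -45.0 [-89.9  -0.1] F [-0.1  0.4 -2.1] gap 52.9 j6 -0.75
togo (468, 232.5, 154, -45) [-141.5, 2.6, 112.3, -0.12, 0.0, 0.11]
```

View pics/sc26.png

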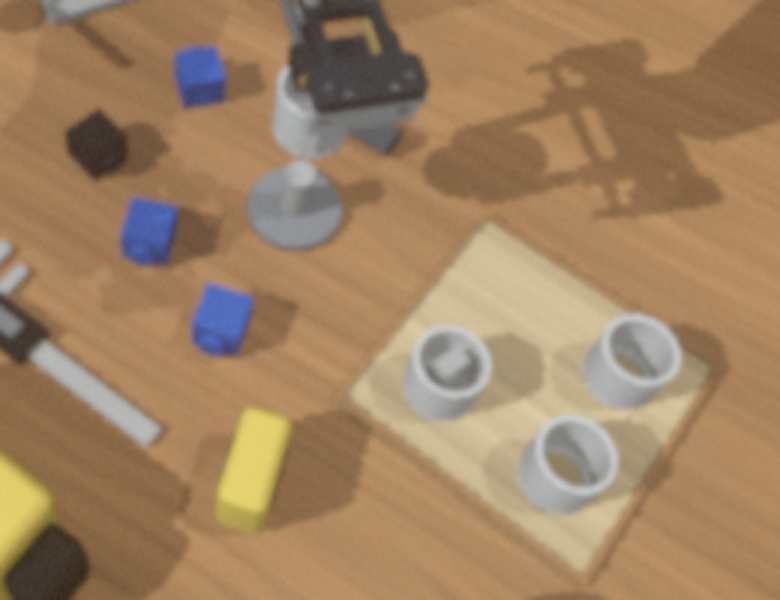

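The black cap has been knocked: it moved from crop (130,136) to (97,145). I will measure it afresh. I continue with the sleeve.

```bash
python3 -m jog '[-141.5,0,112.3,0,0,0,-141.5,0,112.3,0,0,0,-141.5,0,112.3,0,0,0,-141.5,0,112.3,0,0,0,-141.5,0,112.3,0,0,0,-141.5,0,112.3,0,0,0,-141.5,0,112.3,0,0,0,-141.5,20,112.3,0,0,0,-141.5,40,112.3,0,0,0,-141.5,40,112.3,0,0,0]'
python3 - <<'E'
from look import *
info();togo(468,232.5,43,-45)
E
```

```text
clock: 38.0
eef_pos: [466.0, 230.5, 111.5]
eef_rot: [-1.577, 0.002, -0.787]
wrist_force: [-0.2, -1.1, -1.7]
finger_gap: 53.2
t 38.0 pos [466.  230.5 111.5] yaw -45.08 [-90.4   0.1] F [-0.2 -1.1 -1.7] gap 53.2 j6 -0.39
togo (468, 232.5, 43, -45) [0.2, 68.5, 3.3, 0.35, -0.08, -0.14]
```

```bash
python3 -m jog '[0,20,0,0,0,0,0,40,0,0,0,0,0,55,0,0,0,0,0,66,0,0,0,0,0,71,0,0,0,0,0,73,0,0,0,0,0,73,0,0,0,0,0,73,0,0,0,0]'
python3 -m jog '[0,0,0,0,0,0,0,0,0,0,0,0,0,0,0,0,0,0,0,0,0,0,0,0]' 72
python3 -m jog '[0,-20,0,0,0,0,0,-50,0,0,0,0,0,-80,0,0,0,0,0,-100,0,0,0,0,0,-100,0,0,0,0,0,-100,0,0,0,0]'
python3 - <<'E'
from look import *
info();togo(560.3,218.8,140,-109.8)
E
```

```text
clock: 38.67
eef_pos: [468.0, 232.5, 43.3]
eef_rot: [-1.57, -0.0, -0.786]
wrist_force: [-0.3, 1.0, -1.3]
finger_gap: 53.2
clock: 39.0
eef_pos: [467.7, 232.5, 42.8]
eef_rot: [-1.57, -0.0, -0.785]
wrist_force: [0.5, 0.3, -0.6]
finger_gap: 71.6
clock: 39.5
eef_pos: [467.9, 232.6, 143.3]
eef_rot: [-1.569, -0.001, -0.785]
wrist_force: [1.1, 1.0, -0.1]
finger_gap: 71.9
t 39.5 pos [467.9 232.6 143.3] yaw -45.0 [-89.9  -0. ] F [ 1.1  1.  -0.1] gap 71.9 j6 -0.39
togo (560.3, 218.8, 140, -109.8) [75.1, 3.4, 55.6, -0.13, 64.8, -0.02]
```

```bash
python3 -m jog '[75.1,2,55.6,0,64.8,0,75.1,2,55.6,0,64.8,0,75.1,2,55.6,0,64.8,0,75.1,2,55.6,0,64.8,0,75.1,2,55.6,0,64.8,0,75.1,2,55.6,0,64.8,0,75.1,2,55.6,0,64.8,0,75.1,2,55.6,0,64.8,0,75.1,2,55.6,0,64.8,0,75.1,2,55.6,0,64.8,0]'
python3 -m jog '[0,0,0,0,0,0,0,0,0,0,0,0]'
python3 - <<'E'
from look import *
info();c,Tt=wcam();save(c,"w27.png",(150,100,480,380),2.4)
x,y,q=rim(c,560.4,218.8);r=tongue(c,x,y);print(x,y,q,r[:4])
togo(x,y,39,(r[3]%180)-270)
E
```

```text
clock: 40.33
eef_pos: [559.5, 218.5, 138.8]
eef_rot: [-1.573, -0.001, -1.923]
wrist_force: [0.0, -0.3, 1.2]
finger_gap: 72.1
clock: 40.5
eef_pos: [559.7, 218.6, 139.7]
eef_rot: [-1.572, -0.001, -1.912]
wrist_force: [0.6, -0.4, -0.6]
finger_gap: 72.2
t 40.5 pos [559.7 218.6 139.7] yaw -109.56 [-90.1  -0. ] F [ 0.6 -0.4 -0.6] gap 72.2 j6 0.65
560.3 218.70000000000002 64.57312774658203 (np.float64(560.113851501806), np.float64(218.7477386313029), array([22.22125368, 14.01591007]), np.float64(157.65371298448395))
togo (np.float64(560.3), np.float64(218.70000000000002), 39, np.float64(-112.34628701551605)) [-0.3, 100.9, 0.5, 0.04, 2.75, 0.03]
```

View pics/w27.png

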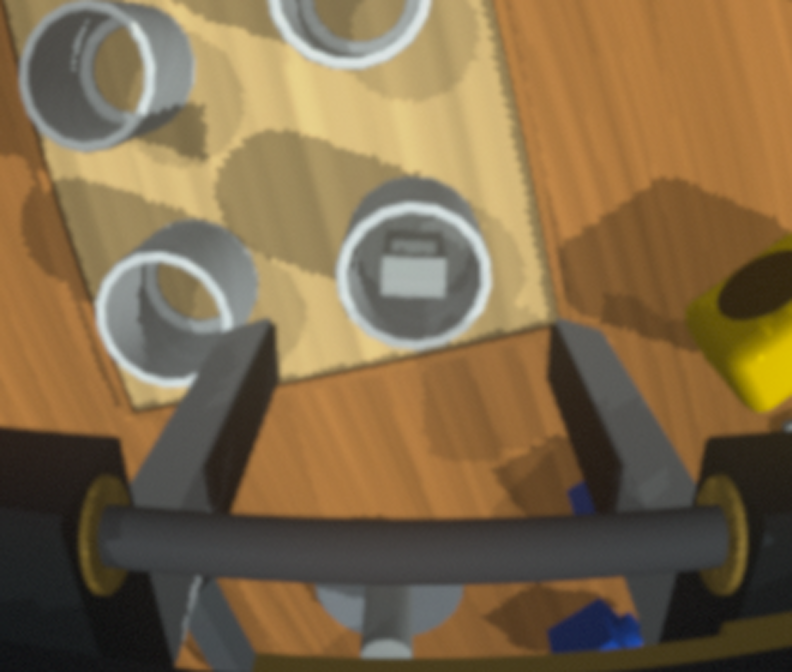

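```bash
python3 -m jog '[-0.3,25,0.5,0,1.8,0,-0.3,50,0.5,0,1.8,0,-0.3,75,0.5,0,1.8,0,-0.3,90,0.5,0,1.8,0,-0.3,98,0.5,0,1.8,0,-0.3,101,0.5,0,1.8,0,-0.3,101,0.5,0,1.8,0]' 72
python3 -m jog '[0,0,0,0,0,0,0,0,0,0,0,0,0,0,0,0,0,0,0,0,0,0,0,0,0,0,0,0,0,0,0,0,0,0,0,0]' 40 30
python3 -m jog '[0,-15,0,0,0,0,0,-45,0,0,0,0,0,-80,0,0,0,0,0,-110,0,0,0,0,0,-110,0,0,0,0,0,-110,0,0,0,0]'
python3 - <<'E'
from look import *
info();togo(487.8,51.8,150,-111.6)
E
```

```text
clock: 41.13
eef_pos: [560.5, 218.8, 39.4]
eef_rot: [-1.571, -0.0, -1.947]
wrist_force: [-0.1, 0.4, -0.3]
finger_gap: 71.9
clock: 41.63
eef_pos: [560.9, 219.0, 40.4]
eef_rot: [-1.57, 0.001, -1.948]
wrist_force: [-2.3, 0.2, 6.6]
finger_gap: 54.4
clock: 42.13
eef_pos: [560.9, 218.9, 150.7]
eef_rot: [-1.569, 0.002, -1.948]
wrist_force: [-0.5, 0.1, -4.4]
finger_gap: 54.4
t 42.13 pos [560.9 218.9 150.7] yaw -111.6 [-89.9   0.1] F [-0.5  0.1 -4.4] gap 54.4 j6 0.69
togo (487.8, 51.8, 150, -111.6) [182.3, 0.4, -6.5, -0.12, 0.0, -0.1]
```

```bash
python3 -m jog '[182.3,0,-6.5,0,0,0,182.3,0,-6.5,0,0,0,182.3,0,-6.5,0,0,0,182.3,0,-6.5,0,0,0,182.3,0,-6.5,0,0,0,182.3,0,-6.5,0,0,0,182.3,0,-6.5,0,0,0,182.3,0,-6.5,0,0,0]'
python3 - <<'E'
from look import *
info();togo(487.8,51.8,45,-111.6)
E
python3 -m jog '[0,0,0,0,0,0]'
python3 - <<'E'
from look import *
info()
E
```

```text
clock: 42.8
eef_pos: [487.2, 52.1, 148.6]
eef_rot: [-1.572, -0.0, -1.948]
wrist_force: [0.0, 0.3, -3.2]
finger_gap: 54.4
t 42.8 pos [487.2  52.1 148.6] yaw -111.59 [-90.1  -0. ] F [ 0.   0.3 -3.2] gap 54.4 j6 0.41
togo (487.8, 51.8, 45, -111.6) [0.0, 103.6, 0.8, 0.08, 0.01, 0.02]
clock: 42.88
eef_pos: [487.4, 52.4, 148.8]
eef_rot: [-1.572, -0.0, -1.947]
wrist_force: [0.1, -0.2, -3.3]
finger_gap: 54.6
t 42.88 pos [487.4  52.4 148.8] yaw -111.54 [-90.1  -0. ] F [ 0.1 -0.2 -3.3] gap 54.6 j6 0.41
```

```bash
python3 -m jog '[0.5,15,0.4,0,0,0,0.5,30,0.4,0,0,0,0.5,38,0.4,0,0,0,0.5,48,0.4,0,0,0,0.5,58,0.4,0,0,0,0.5,68,0.4,0,0,0,0.5,78,0.4,0,0,0,0.5,86,0.4,0,0,0,0.5,94,0.4,0,0,0,0.5,100,0.4,0,0,0]'
python3 -m jog '[0,2,0,0,0,0,0,4,0,0,0,0,0,5,0,0,0,0,0,5,0,0,0,0]'
python3 - <<'E'
from look import *
info();b=manip.camera("side");save(b,"s28.png",(230,130,350,250),5)
E
python3 -m jog '[0,0,0,0,0,0,0,0,0,0,0,0,0,0,0,0,0,0,0,0,0,0,0,0]' 72
python3 -m jog '[0,-20,0,0,0,0,0,-40,0,0,0,0,0,-45,0,0,0,0,0,-45,0,0,0,0,0,-45,0,0,0,0]'
python3 - <<'E'
from look import *
info();c,Tt=wcam();save(c,"w28.png",(200,180,440,360),3)
E
```

```text
clock: 43.72
eef_pos: [487.5, 51.0, 48.6]
eef_rot: [-1.571, -0.0, -1.948]
wrist_force: [0.4, -0.2, -1.6]
finger_gap: 54.8
clock: 44.05
eef_pos: [487.7, 51.1, 44.6]
eef_rot: [-1.57, 0.0, -1.948]
wrist_force: [-0.6, -0.5, -1.0]
finger_gap: 54.3
t 44.05 pos [487.7  51.1  44.6] yaw -111.6 [-90.   0.] F [-0.6 -0.5 -1. ] gap 54.3 j6 0.41
clock: 44.43
eef_pos: [487.7, 51.1, 44.6]
eef_rot: [-1.57, 0.0, -1.948]
wrist_force: [-0.4, -0.9, -0.9]
finger_gap: 71.6
clock: 44.85
eef_pos: [487.4, 51.1, 89.0]
eef_rot: [-1.571, -0.0, -1.948]
wrist_force: [0.2, -0.1, 1.1]
finger_gap: 72.1
t 44.85 pos [487.4  51.1  89. ] yaw -111.6 [-90.  -0.] F [ 0.2 -0.1  1.1] gap 72.1 j6 0.41
```

View pics/s28.png

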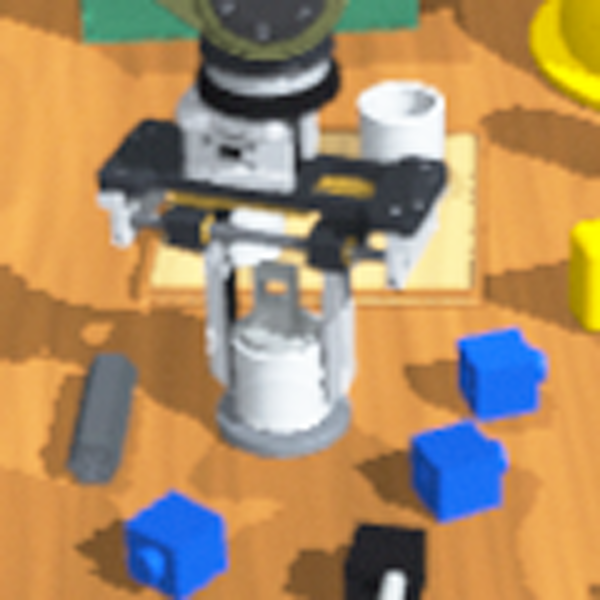

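View pics/w28.png

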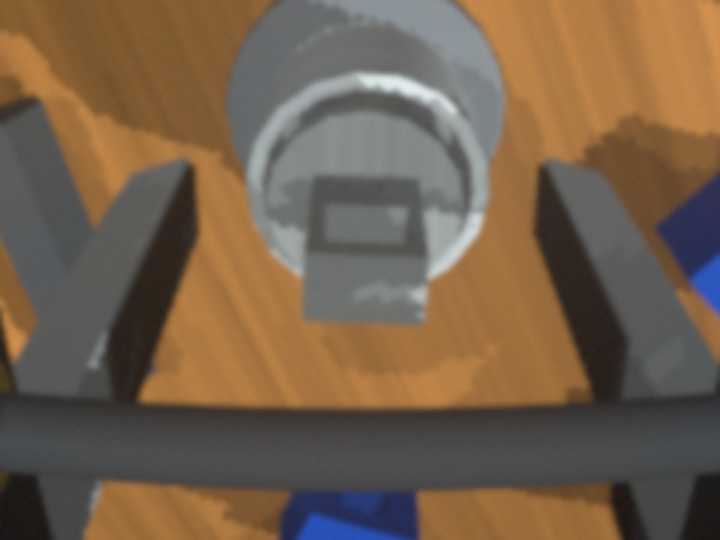

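```bash
python3 -m jog '[0,0,0,0,0,0,0,0,0,0,0,0,0,0,0,0,0,0,0,0,0,0,0,0,0,0,0,0,0,0,0,0,0,0,0,0,0,0,0,0,0,0,0,0,0,0,0,0]' 10 40
python3 -m jog '[0,-5,0,0,0,0,0,-15,0,0,0,0,0,-40,0,0,0,0,0,-60,0,0,0,0,0,-60,0,0,0,0,0,-60,0,0,0,0]'
python3 - <<'E'
from look import *
info();c,Tt=wcam();save(c,"w29.png",(200,160,440,340),3);togo(543.4,-171.1,150,-102)
E
```

```text
clock: 45.57
eef_pos: [487.5, 51.0, 89.4]
eef_rot: [-1.571, -0.0, -1.948]
wrist_force: [1.2, -0.7, -0.6]
finger_gap: 22.2
clock: 46.07
eef_pos: [487.9, 51.1, 150.4]
eef_rot: [-1.569, 0.001, -1.948]
wrist_force: [0.7, 0.3, -1.7]
finger_gap: 21.8
t 46.07 pos [487.9  51.1 150.4] yaw -111.6 [-89.9   0. ] F [ 0.7  0.3 -1.7] gap 21.8 j6 0.41
togo (543.4, -171.1, 150, -102) [185.9, -0.7, 133.9, -0.0, -9.6, -0.0]
```

View pics/w29.png

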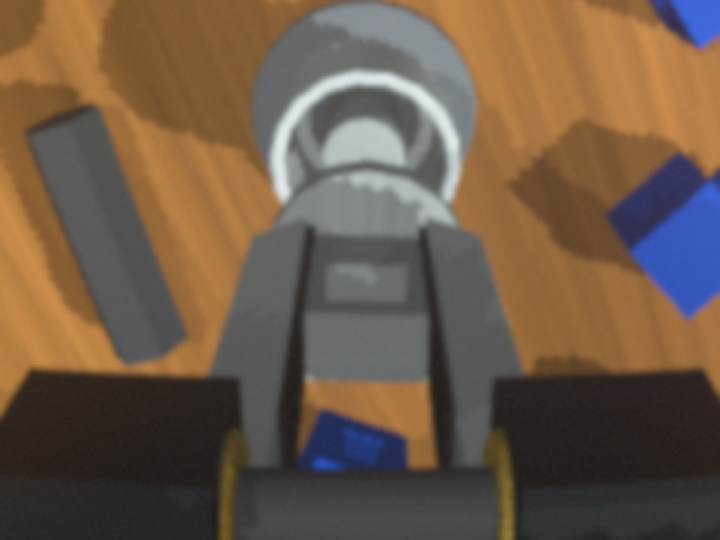

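```bash
python3 -m jog '[185.9,0,133.9,0,-9.6,0,185.9,0,133.9,0,-9.6,0,185.9,0,133.9,0,-9.6,0,185.9,0,133.9,0,-9.6,0,185.9,0,133.9,0,-9.6,0,185.9,0,133.9,0,-9.6,0,185.9,0,133.9,0,-9.6,0,185.9,0,133.9,0,-9.6,0]'
python3 -m jog '[0,20,0,0,0,0,0,40,0,0,0,0,0,49.5,0,0,0,0,0,49.5,0,0,0,0,0,49.5,0,0,0,0]'
python3 - <<'E'
from look import *
info();c,Tt=wcam();save(c,"w30.png",(200,180,440,360),3)
togo(543.4,-171.1,100.5,-102)
E
```

```text
clock: 46.78
eef_pos: [542.9, -172.0, 147.7]
eef_rot: [-1.574, 0.0, -1.782]
wrist_force: [-0.2, 0.8, -1.8]
finger_gap: 21.9
clock: 47.2
eef_pos: [543.5, -170.4, 99.9]
eef_rot: [-1.572, 0.0, -1.779]
wrist_force: [0.9, 0.3, -1.1]
finger_gap: 22.0
t 47.2 pos [ 543.5 -170.4   99.9] yaw -101.95 [-90.1   0. ] F [ 0.9  0.3 -1.1] gap 22.0 j6 -0.16
togo (543.4, -171.1, 100.5, -102) [0.5, 0.2, -0.4, -0.03, 0.04, 0.0]
```

View pics/w30.png

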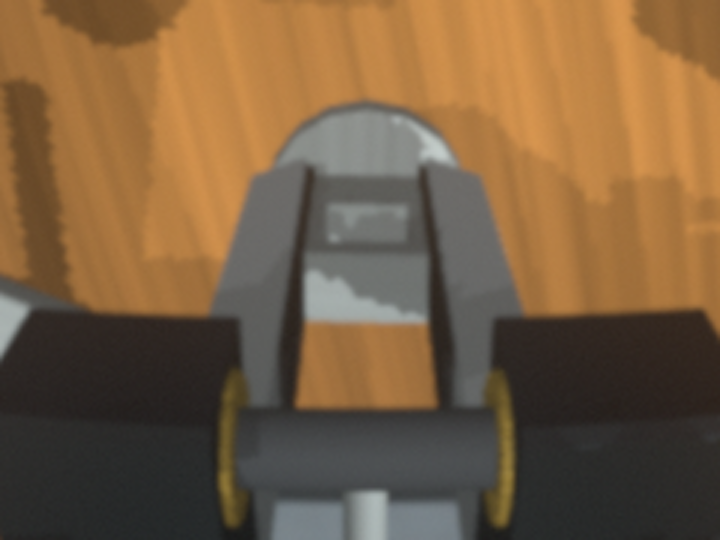

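Aligned as before, so I thread it.

```bash
python3 -m jog '[8,-0.3,-0.3,0,0,0,16,-0.3,-0.3,0,0,0,24,-0.3,-0.3,0,0,0,32,-0.3,-0.3,0,0,0,38,-0.3,-0.3,0,0,0,44,-0.3,-0.3,0,0,0,50,-0.3,-0.3,0,0,0,56,-0.3,-0.3,0,0,0,62,-0.3,-0.3,0,0,0,68,-0.3,-0.3,0,0,0]'
python3 - <<'E'
from look import *
info();c,Tt=wcam();save(c,"w31.png",(200,180,440,360),3)
E
```

```text
clock: 48.08
eef_pos: [529.1, -238.1, 100.2]
eef_rot: [-1.571, 0.0, -1.78]
wrist_force: [0.1, -0.0, -1.2]
finger_gap: 22.2
t 48.08 pos [ 529.1 -238.1  100.2] yaw -102.0 [-90.   0.] F [ 0.1 -0.  -1.2] gap 22.2 j6 -0.28
```

View pics/w31.png

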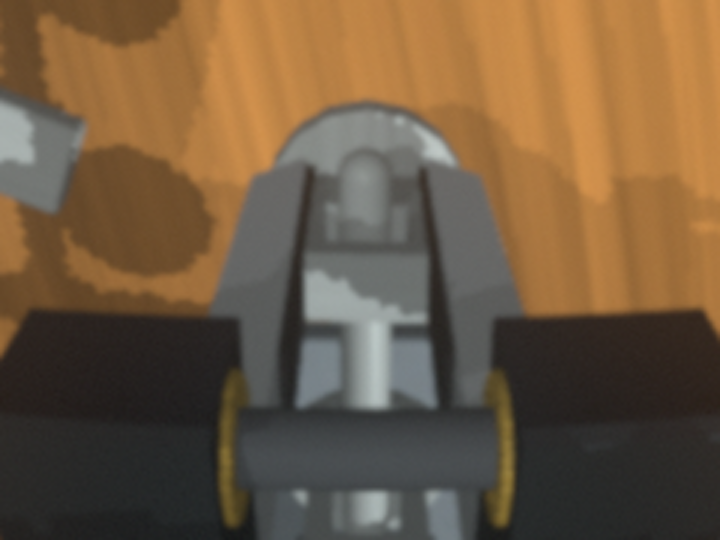

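```bash
python3 -m jog '[8,0,0,0,0,0,16,0,0,0,0,0,24,0,0,0,0,0,30,0,0,0,0,0,30,0,0,0,0,0,30,2.3,0,0,0,0,30,2.3,0,0,0,0]'
python3 -m jog '[0,0,0,0,0,0,0,0,0,0,0,0,0,0,0,0,0,0,0,0,0,0,0,0,0,0,0,0,0,0]' 66
python3 -m jog '[0,-25,0,0,0,0,0,-55,0,0,0,0,0,-90,0,0,0,0,0,-120,0,0,0,0,0,-120,0,0,0,0,0,-120,0,0,0,0]'
python3 - <<'E'
from look import *
info();c,Tt=wcam();save(c,"w32.png",(150,100,480,380),2.4)
b=manip.camera("side");save(b,"s32.png",(230,200,350,320),5)
togo(488,51.3,165,-74.5)
E
```

```text
clock: 48.72
eef_pos: [522.8, -266.7, 97.5]
eef_rot: [-1.571, 0.0, -1.78]
wrist_force: [-0.6, 0.0, -2.8]
finger_gap: 21.8
clock: 49.13
eef_pos: [523.0, -266.8, 98.1]
eef_rot: [-1.571, -0.0, -1.78]
wrist_force: [-0.2, 0.4, -0.2]
finger_gap: 51.6
clock: 49.63
eef_pos: [523.4, -267.1, 219.4]
eef_rot: [-1.568, -0.001, -1.78]
wrist_force: [0.1, 0.4, -0.7]
finger_gap: 66.1
t 49.63 pos [ 523.4 -267.1  219.4] yaw -102.0 [-89.8  -0.1] F [ 0.1  0.4 -0.7] gap 66.1 j6 -0.32
togo (488, 51.3, 165, -74.5) [-303.8, 52.1, -99.9, 0.08, -27.5, -0.05]
```

View pics/w32.png

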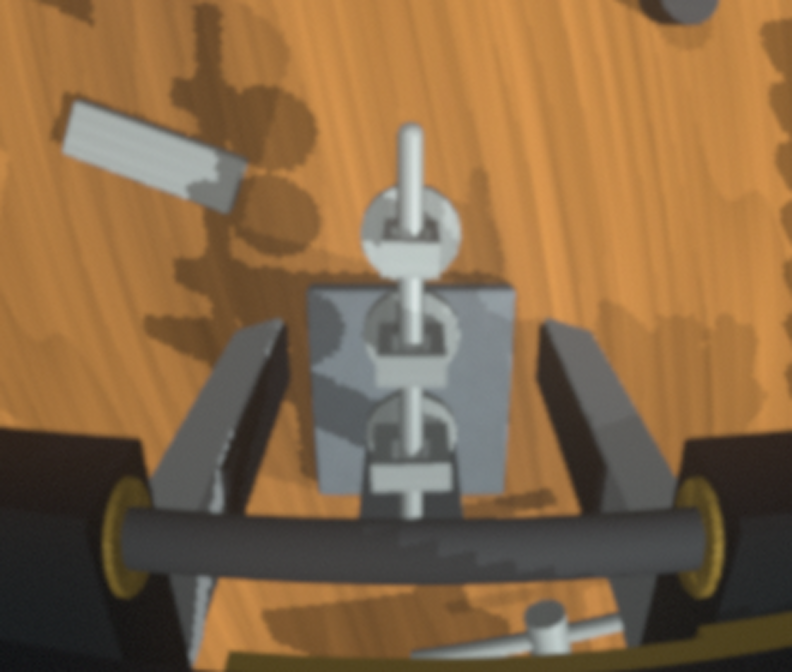

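View pics/s32.png

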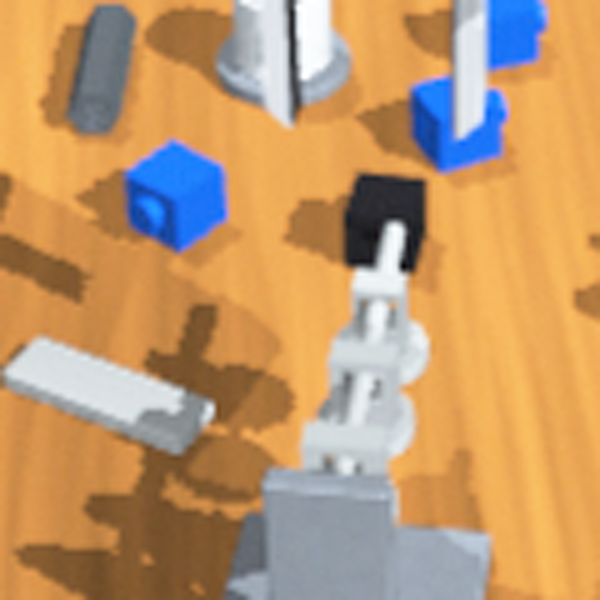

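All three hang. I bring the last empty sleeve back.

```bash
python3 - <<'E'
from look import *
c,Tt=wcam();print("tip edge",at_z(c,(321.25,151.3),100,1))
E
python3 -m jog '[-303.8,52,-99.9,0,-57,0,-303.8,52,-99.9,0,-57,0,-303.8,52,-99.9,0,-57,0,-303.8,52,-99.9,0,-57,0,-303.8,52,-99.9,0,-57,0,-303.8,52,-99.9,0,-57,0,-303.8,52,-99.9,0,-57,0,-303.8,52,-99.9,0,-57,0,-303.8,52,-99.9,0,-57,0,-303.8,52,-99.9,0,-57,0]' 76
python3 -m jog '[0,0,0,0,0,0,0,0,0,0,0,0]'
python3 - <<'E'
from look import *
info();c,Tt=wcam();save(c,"w33.png",(150,100,480,380),2.4)
x,y,q=rim(c,488,51.5,60);print(x,y,q)
togo(x,y,44,-45)
E
```

```text
tip edge [ 532.7309943  -218.08921649  100.        ]
clock: 50.62
eef_pos: [487.7, 52.2, 164.8]
eef_rot: [-1.573, 0.002, -0.783]
wrist_force: [0.0, -0.4, 0.4]
finger_gap: 76.1
clock: 50.78
eef_pos: [488.5, 50.1, 165.7]
eef_rot: [-1.571, 0.0, -0.788]
wrist_force: [0.4, 0.8, 0.6]
finger_gap: 76.3
t 50.78 pos [488.5  50.1 165.7] yaw -45.14 [-90.   0.] F [0.4 0.8 0.6] gap 76.3 j6 -0.76
488.1 50.6 86.46036529541016
togo (np.float64(488.1), np.float64(50.6), 44, -45) [-0.7, 121.7, 0.2, 0.02, -0.15, -0.01]
```

```bash
python3 -m jog '[-0.6,30,0.2,0,0,0,-0.6,60,0.2,0,0,0,-0.6,90,0.2,0,0,0,-0.6,110,0.2,0,0,0,-0.6,118,0.2,0,0,0,-0.6,120.5,0.2,0,0,0,-0.6,120.5,0.2,0,0,0]' 76
python3 -m jog '[0,0,0,0,0,0,0,0,0,0,0,0,0,0,0,0,0,0,0,0,0,0,0,0,0,0,0,0,0,0,0,0,0,0,0,0]' 40 30
python3 -m jog '[0,-15,0,0,0,0,0,-45,0,0,0,0,0,-80,0,0,0,0,0,-110,0,0,0,0,0,-110,0,0,0,0,0,-110,0,0,0,0]'
python3 - <<'E'
from look import *
info();togo(560.5,218.8,154,-45)
a=manip.camera("scene");save(a,"sc34.png",(260,140,520,340),3)
E
```

```text
clock: 51.42
eef_pos: [488.4, 51.2, 45.8]
eef_rot: [-1.571, -0.0, -0.786]
wrist_force: [0.2, -0.6, -0.1]
finger_gap: 75.7
clock: 51.92
eef_pos: [488.5, 51.6, 46.3]
eef_rot: [-1.57, -0.001, -0.785]
wrist_force: [-2.6, -1.7, 6.7]
finger_gap: 54.1
clock: 52.42
eef_pos: [488.6, 51.7, 156.7]
eef_rot: [-1.569, -0.002, -0.785]
wrist_force: [-1.1, -0.3, -2.2]
finger_gap: 54.5
t 52.42 pos [488.6  51.7 156.7] yaw -45.0 [-89.9  -0.1] F [-1.1 -0.3 -2.2] gap 54.5 j6 -0.75
togo (560.5, 218.8, 154, -45) [-67.3, 2.9, 169.0, -0.13, 0.0, 0.12]
```

View pics/sc34.png

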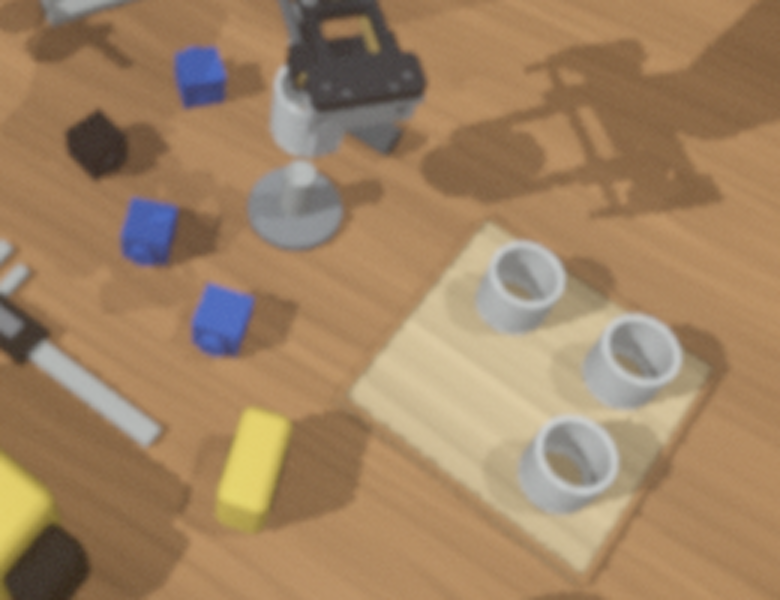

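```bash
python3 -m jog '[-67.3,0,169,0,0,0,-67.3,0,169,0,0,0,-67.3,0,169,0,0,0,-67.3,0,169,0,0,0,-67.3,0,169,0,0,0,-67.3,0,169,0,0,0,-67.3,0,169,0,0,0,-67.3,20,169,0,0,0,-67.3,40,169,0,0,0,-67.3,40,169,0,0,0]'
python3 -m jog '[0,15,0,0,0,0,0,35,0,0,0,0,0,50,0,0,0,0,0,63,0,0,0,0,0,69,0,0,0,0,0,72.5,0,0,0,0,0,72.5,0,0,0,0,0,72.5,0,0,0,0]'
python3 -m jog '[0,0,0,0,0,0,0,0,0,0,0,0,0,0,0,0,0,0,0,0,0,0,0,0]' 74
python3 -m jog '[0,-20,0,0,0,0,0,-50,0,0,0,0,0,-80,0,0,0,0,0,-120,0,0,0,0,0,-160,0,0,0,0,0,-160,0,0,0,0]'
python3 - <<'E'
from look import *
info()
a=manip.camera("scene");b=manip.camera("side")
save(a,"sc35.png",(260,120,400,220),5)
for r in manip.tip_of("cap_mid",a)[:5]: print(np.round(r["xy"]),np.round(at_z(a,r["xy"],18)))
for r in manip.tip_of("cap_mid",b)[:5]: print(np.round(r["xy"]),np.round(at_z(b,r["xy"],18)))
togo(545,-130,200,-102)
E
```

```text
clock: 53.3
eef_pos: [557.9, 216.9, 111.1]
eef_rot: [-1.577, 0.003, -0.787]
wrist_force: [-1.3, -0.8, -2.1]
finger_gap: 54.4
clock: 53.97
eef_pos: [560.4, 218.7, 43.8]
eef_rot: [-1.57, -0.0, -0.786]
wrist_force: [-0.6, 0.1, -0.3]
finger_gap: 54.3
clock: 54.3
eef_pos: [560.2, 218.8, 43.4]
eef_rot: [-1.57, -0.0, -0.785]
wrist_force: [-0.8, 0.1, -0.8]
finger_gap: 73.7
clock: 54.8
eef_pos: [562.2, 219.5, 211.5]
eef_rot: [-1.56, -0.005, -0.785]
wrist_force: [1.0, 0.3, 0.7]
finger_gap: 73.9
t 54.8 pos [562.2 219.5 211.5] yaw -44.99 [-89.4  -0.3] F [1.  0.3 0.7] gap 73.9 j6 -0.47
[292. 188.] [ 534. -109.   18.]
[312. 217.] [574. -23.  18.]
[337. 247.] [605.  68.  18.]
[322. 166.] [434. -87.  18.]
[320. 222.] [574. -23.  18.]
[327. 206.] [600.  53.  18.]
[306. 244.] [ 531. -113.   18.]
[266. 239.] [430. -85.  18.]
togo (545, -130, 200, -102) [236.1, 2.0, -256.8, 0.09, 57.0, 0.0]
```

View pics/sc35.png

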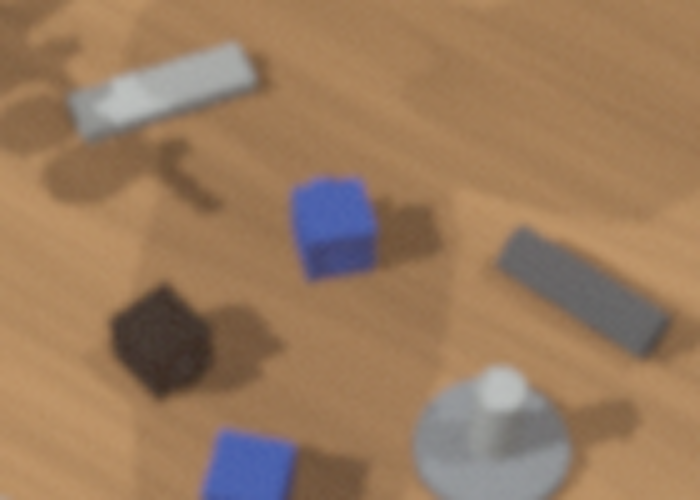

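```bash
python3 - <<'E'
from look import *
togo(530,-120,170,-102)
E
python3 -m jog '[236,20,-248,0,57,0,236,20,-248,0,57,0,236,20,-248,0,57,0,236,20,-248,0,57,0,236,20,-248,0,57,0,236,20,-248,0,57,0,236,20,-248,0,57,0,236,20,-248,0,57,0,236,20,-248,0,57,0,236,20,-248,0,57,0]' 80
python3 -m jog '[0,0,0,0,0,0,0,0,0,0,0,0]'
python3 - <<'E'
from look import *
info();c,Tt=wcam();save(c,"w36.png",(170,100,470,340),2.6)
for r in manip.tip_of("cap_mid",c)[:4]: print(np.round(r["xy"]),np.round(at_z(c,r["xy"],18,1)))
im=warp(c,532,-112,34,40,7);cv2.imwrite("pics/capw.png",im[:,:,::-1])
E
```

```text
togo (530, -120, 170, -102) [218.5, 32.1, -260.3, 0.09, 57.0, 0.0]
clock: 55.83
eef_pos: [550.7, -125.9, 181.1]
eef_rot: [-1.574, 0.0, -1.783]
wrist_force: [-0.1, -0.4, -1.1]
finger_gap: 79.7
clock: 56.0
eef_pos: [551.5, -122.2, 182.3]
eef_rot: [-1.572, 0.0, -1.778]
wrist_force: [0.2, 0.8, 0.2]
finger_gap: 79.8
t 56.0 pos [ 551.5 -122.2  182.3] yaw -101.88 [-90.1   0. ] F [0.2 0.8 0.2] gap 79.8 j6 -0.08
[204. 181.] [425. -81.  18.]
[304. 188.] [ 534. -114.   18.]
[342.  12.] [612.  63.  18.]
[332. 100.] [582. -29.  18.]
```

View pics/w36.png

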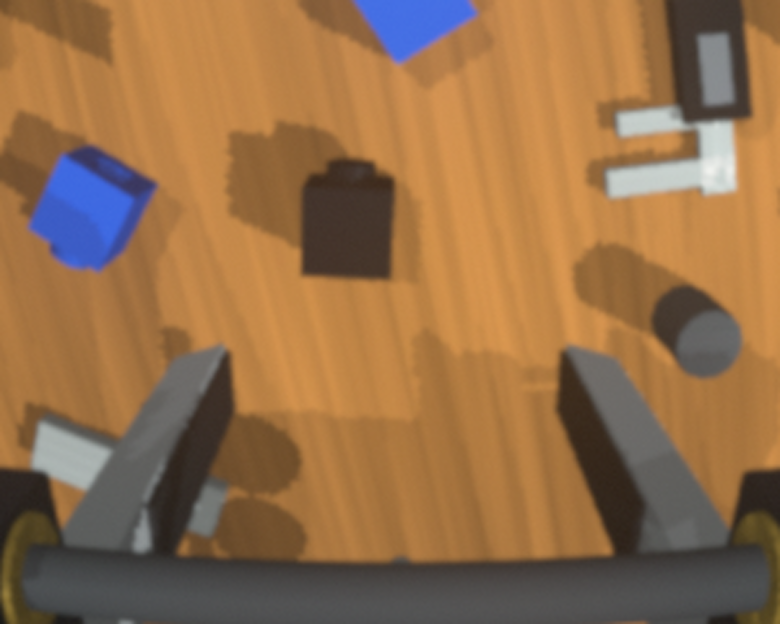

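View pics/capw.png

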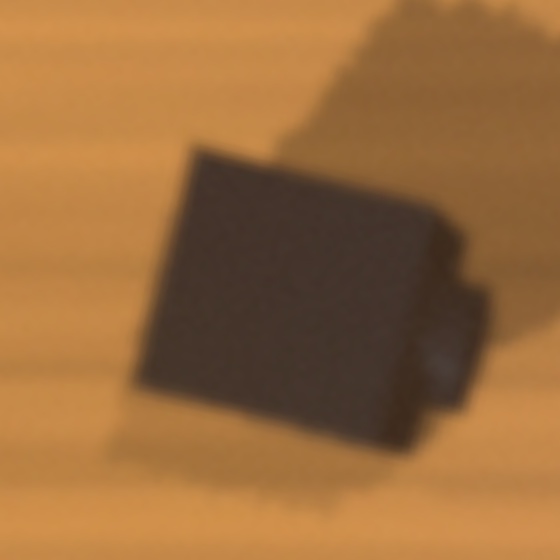

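The black cap, boss toward +y and hole facing the rail, is centred at about (534.3,-110.7) with its axis at 76.4°. The blue ones stay untouched. I move over it and grip.

```bash
python3 - <<'E'
from look import *
togo(534.3,-110.7,100,-103.6)
E
```

```text
togo (534.3, -110.7, 100, -103.6) [-7.5, 82.8, -19.3, 0.02, 1.75, -0.01]
```

```bash
python3 -m jog '[-7.5,30,-19.3,0,1.75,0,-7.5,60,-19.3,0,1.75,0,-7.5,82,-19.3,0,1.75,0,-7.5,82,-19.3,0,1.75,0,-7.5,82,-19.3,0,1.75,0]' 76
python3 - <<'E'
from look import *
info();c,Tt=wcam();save(c,"w37.png",(200,160,440,340),3)
togo(534.3,-110.7,25,-103.6)
E
```

```text
clock: 56.52
eef_pos: [534.2, -111.3, 100.9]
eef_rot: [-1.572, 0.0, -1.809]
wrist_force: [-0.0, -0.1, 0.8]
finger_gap: 76.4
t 56.52 pos [ 534.2 -111.3  100.9] yaw -103.66 [-90.1   0. ] F [-0.  -0.1  0.8] gap 76.4 j6 -0.03
togo (534.3, -110.7, 25, -103.6) [-0.8, 77.1, -0.8, -0.05, -0.08, 0.0]
```

View pics/w37.png

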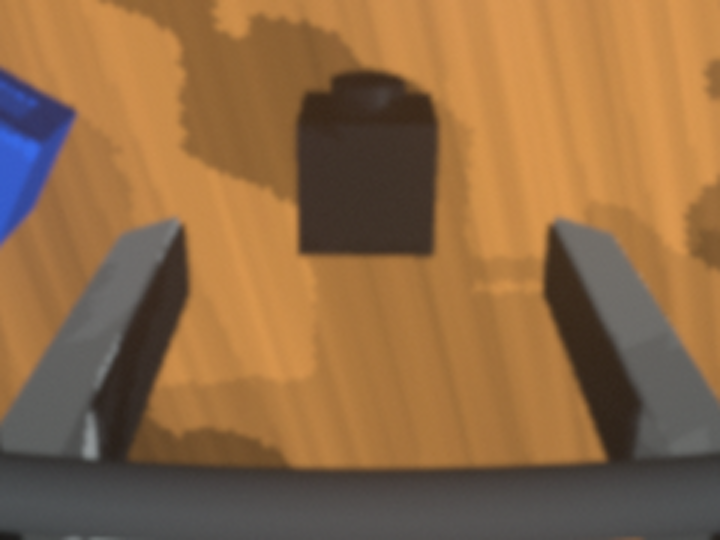

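```bash
python3 -m jog '[-0.5,20,-0.2,0,-0.5,0,-0.5,40,-0.2,0,-0.5,0,-0.5,58,-0.2,0,-0.5,0,-0.5,68,-0.2,0,-0.5,0,-0.5,74,-0.2,0,-0.5,0,-0.5,75.5,-0.2,0,-0.5,0,-0.5,75.5,-0.2,0,-0.5,0]' 76
python3 -m jog '[0,0,0,0,0,0,0,0,0,0,0,0,0,0,0,0,0,0,0,0,0,0,0,0,0,0,0,0,0,0,0,0,0,0,0,0,0,0,0,0,0,0]' 20 30
python3 - <<'E'
from look import *
info()
E
python3 -m jog '[0,-5,0,0,0,0,0,-25,0,0,0,0,0,-60,0,0,0,0,0,-82,0,0,0,0,0,-82,0,0,0,0,0,-82,0,0,0,0]'
python3 - <<'E'
from look import *
info();c,Tt=wcam();save(c,"w38.png",(200,160,440,340),3)
togo(543.4,-171.1,107,-102)
E
```

```text
clock: 57.15
eef_pos: [534.7, -111.7, 26.3]
eef_rot: [-1.57, -0.0, -1.802]
wrist_force: [-0.2, -0.0, 1.0]
finger_gap: 75.7
clock: 57.73
eef_pos: [534.2, -111.7, 25.5]
eef_rot: [-1.571, -0.0, -1.802]
wrist_force: [-0.8, 0.5, 0.6]
finger_gap: 35.7
t 57.73 pos [ 534.2 -111.7   25.5] yaw -103.25 [-90.  -0.] F [-0.8  0.5  0.6] gap 35.7 j6 -0.04
clock: 58.23
eef_pos: [534.6, -111.7, 108.5]
eef_rot: [-1.569, -0.0, -1.802]
wrist_force: [0.2, 0.3, -2.0]
finger_gap: 36.0
t 58.23 pos [ 534.6 -111.7  108.5] yaw -103.25 [-89.9  -0. ] F [ 0.2  0.3 -2. ] gap 36.0 j6 -0.04
togo (543.4, -171.1, 107, -102) [55.8, 0.2, 22.9, 0.01, -1.25, 0.0]
```

View pics/w38.png

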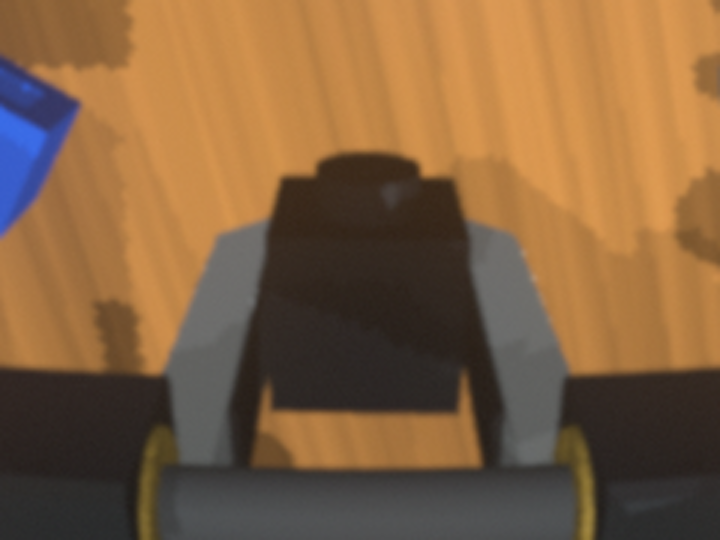

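```bash
python3 -m jog '[20,0,8,0,-1.25,0,40,0,16,0,-1.25,0,55.8,0,22.7,0,-1.25,0,55.8,0,22.7,0,-1.25,0,55.8,0,22.7,0,-1.25,0]'
python3 - <<'E'
from look import *
info();c,Tt=wcam();save(c,"w39.png",(200,180,440,360),3)
togo(543.4,-171.1,107.5,-102)
E
```

```text
clock: 58.7
eef_pos: [542.8, -171.3, 105.9]
eef_rot: [-1.573, 0.0, -1.781]
wrist_force: [-0.1, -0.0, -1.1]
finger_gap: 35.8
t 58.7 pos [ 542.8 -171.3  105.9] yaw -102.07 [-90.1   0. ] F [-0.1 -0.  -1.1] gap 35.8 j6 -0.16
togo (543.4, -171.1, 107.5, -102) [0.3, -1.3, 0.6, 0.12, -0.02, -0.03]
```

View pics/w39.png

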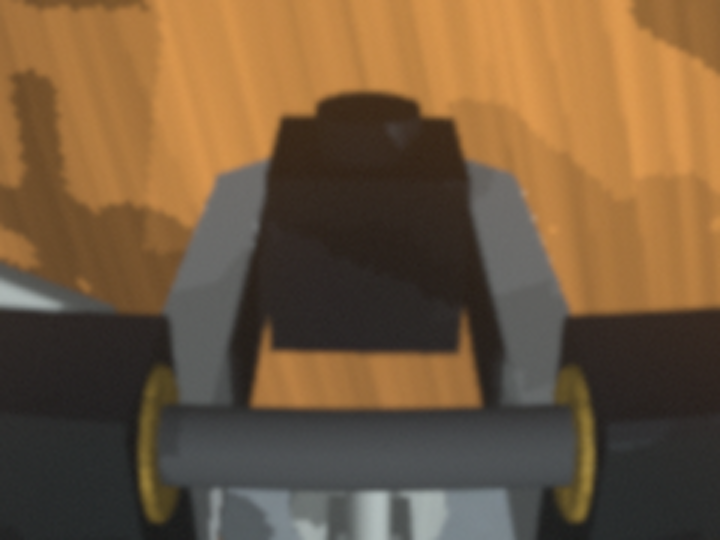

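```bash
python3 -m jog '[6,-0.5,0,0,0,0,12,-0.5,0,0,0,0,18,-0.5,0,0,0,0,22,-0.5,0,0,0,0,26,-0.5,0,0,0,0,26,-0.5,0,0,0,0,26,-0.5,0,0,0,0]'
python3 - <<'E'
from look import *
info();c,Tt=wcam();save(c,"w40.png",(200,180,440,360),3)
a=manip.camera("scene");save(a,"sc40.png",(180,80,320,200),5)
p=np.array([533.0,-218.]);d=np.array([.2079,.9781]);q=Tt[:2,3]-p;print("along",q@d,"lat",q@[d[1],-d[0]])
E
```

```text
clock: 59.33
eef_pos: [538.0, -196.8, 108.0]
eef_rot: [-1.571, -0.0, -1.781]
wrist_force: [1.3, 0.5, -1.6]
finger_gap: 36.0
t 59.33 pos [ 538.  -196.8  108. ] yaw -102.02 [-90.  -0.] F [ 1.3  0.5 -1.6] gap 36.0 j6 -0.2
along 21.820693670068835 lat 0.47218026941878977
```

View pics/w40.png

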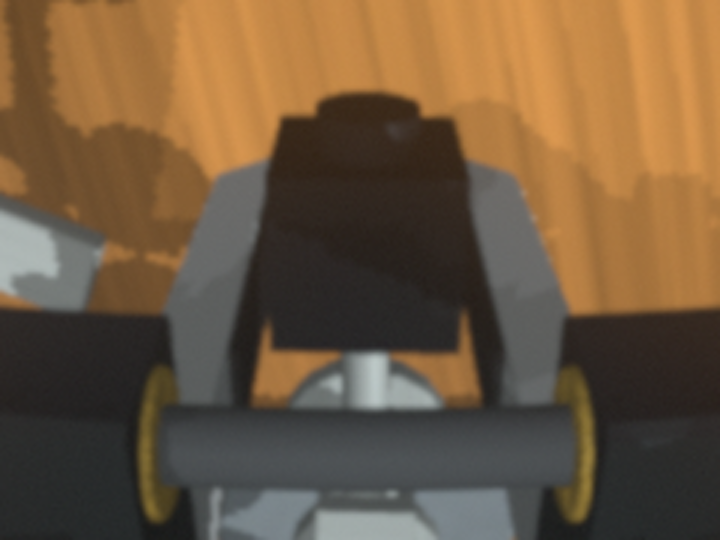

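View pics/sc40.png

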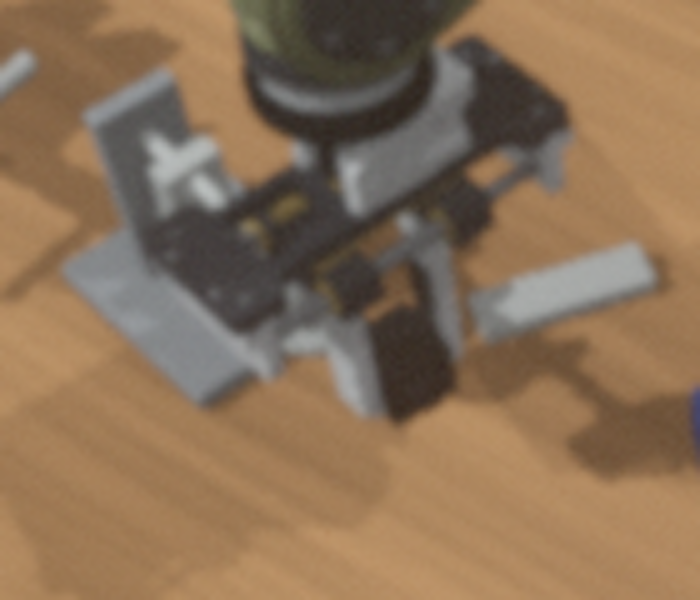

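The rod (column 367) is centred on the cap (366). I slide on gently.

```bash
python3 -m jog '[4,0.4,0,0,0,0,8,0.4,0,0,0,0,12,0.4,0,0,0,0,16,0.4,0,0,0,0,20,0.4,0,0,0,0,23,0.4,0,0,0,0,25,0.4,0,0,0,0,27,0.4,0,0,0,0]'
python3 -m jog '[1,0,0,0,0,0,2,0,0,0,0,0,2,0,0,0,0,0,2,0,0,0,0,0]'
python3 - <<'E'
from look import *
info();c,Tt=wcam();save(c,"w41.png",(200,180,440,360),3)
p=np.array([533.0,-218.]);d=np.array([.2079,.9781]);q=Tt[:2,3]-p;print("along",q@d,"lat",q@[d[1],-d[0]], "Falong",manip.read_state()["wrist_force"][:2]@d)
E
```

```text
clock: 60.1
eef_pos: [532.4, -223.3, 107.6]
eef_rot: [-1.571, 0.0, -1.78]
wrist_force: [-0.6, 0.0, -0.4]
finger_gap: 36.0
clock: 60.43
eef_pos: [532.0, -224.9, 107.5]
eef_rot: [-1.571, 0.0, -1.78]
wrist_force: [-0.1, -1.0, -1.2]
finger_gap: 35.9
t 60.43 pos [ 532.  -224.9  107.5] yaw -102.0 [-90.   0.] F [-0.1 -1.  -1.2] gap 35.9 j6 -0.25
along -6.95277721488934 lat 0.4929369564695999 Falong 0.9320379476175701
```

View pics/w41.png

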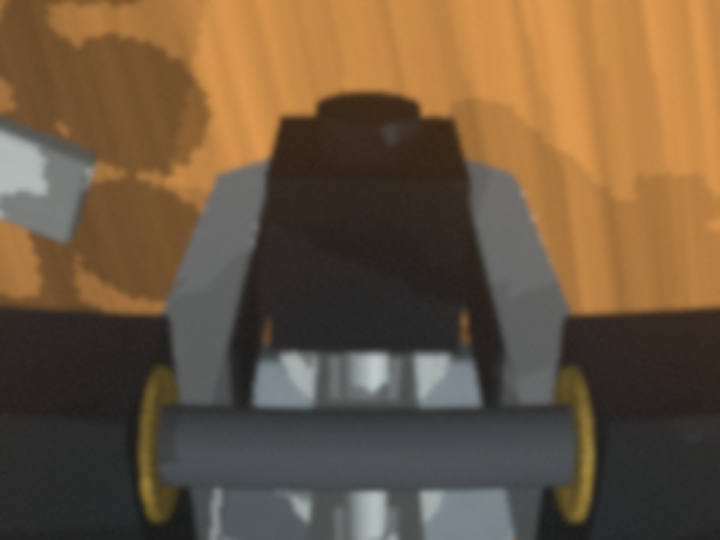

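```bash
for i in 1; do python3 -m jog '[1,0,0,0,0,0,1,0,0,0,0,0,1,0,0,0,0,0]'; python3 -m jog '[1,0,0,0,0,0,1,0,0,0,0,0,1,0,0,0,0,0]';python3 -m jog '[1,0,0,0,0,0,1,0,0,0,0,0,1,0,0,0,0,0]'; done
```

```text
clock: 60.73
eef_pos: [531.8, -225.9, 107.5]
eef_rot: [-1.571, 0.0, -1.78]
wrist_force: [-0.1, 0.4, -0.2]
finger_gap: 35.8
clock: 60.98
eef_pos: [531.7, -226.6, 107.5]
eef_rot: [-1.571, 0.001, -1.78]
wrist_force: [0.9, 4.4, -0.6]
finger_gap: 35.7
clock: 61.23
eef_pos: [531.6, -226.9, 107.5]
eef_rot: [-1.571, 0.002, -1.78]
wrist_force: [2.4, 9.9, 0.8]
finger_gap: 35.9
```

Contact came at the predicted depth and built to 10 N, so the cap is home. I lower it onto the rod, release, and rise.

```bash
python3 -m jog '[-0.5,1,0,0,0,0,-0.8,2,0,0,0,0,-0.8,2.6,0,0,0,0,-0.8,2.6,0,0,0,0]'
python3 -m jog '[0,0,0,0,0,0,0,0,0,0,0,0,0,0,0,0,0,0,0,0,0,0,0,0,0,0,0,0,0,0]' 66
python3 -m jog '[0,-25,0,0,0,0,0,-55,0,0,0,0,0,-90,0,0,0,0,0,-120,0,0,0,0,0,-120,0,0,0,0,0,-120,0,0,0,0]'
python3 - <<'E'
from look import *
info();c,Tt=wcam();save(c,"w42.png",(150,100,480,380),2.4)
im=warp(c,528,-235,117,60,6);cv2.imwrite("pics/capend.png",im[:,:,::-1])
b=manip.camera("side");save(b,"s42.png",(230,200,350,320),5)
a=manip.camera("scene");save(a,"sc42.png",(180,80,320,200),5)
E
```

```text
clock: 61.57
eef_pos: [531.9, -226.7, 105.1]
eef_rot: [-1.57, 0.001, -1.78]
wrist_force: [2.4, 5.6, 0.7]
finger_gap: 35.8
clock: 61.98
eef_pos: [531.5, -227.3, 105.0]
eef_rot: [-1.571, -0.0, -1.78]
wrist_force: [-0.6, 0.3, -0.4]
finger_gap: 64.7
clock: 62.48
eef_pos: [531.9, -227.4, 226.3]
eef_rot: [-1.568, -0.001, -1.78]
wrist_force: [-0.6, -0.9, -0.3]
finger_gap: 66.2
t 62.48 pos [ 531.9 -227.4  226.3] yaw -102.01 [-89.8  -0.1] F [-0.6 -0.9 -0.3] gap 66.2 j6 -0.26
```

View pics/w42.png

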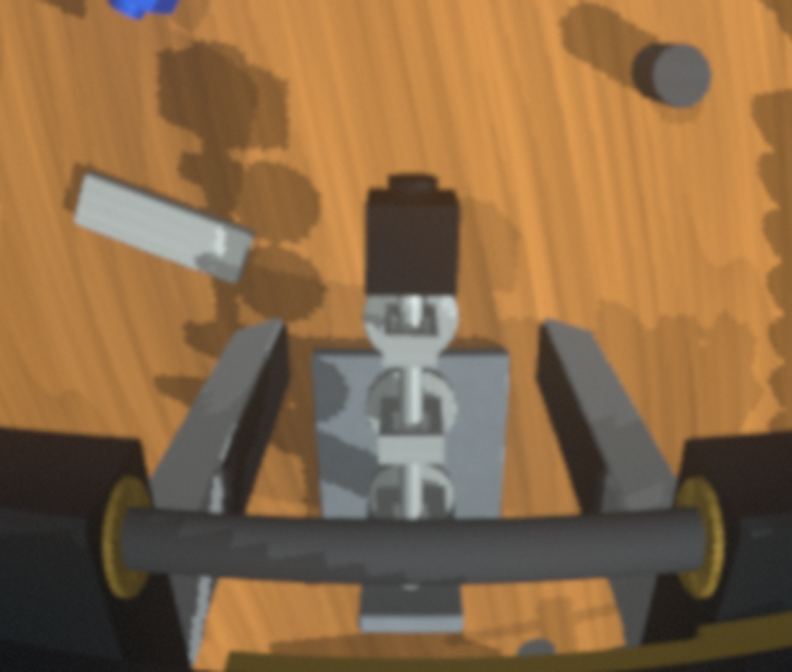

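View pics/s42.png

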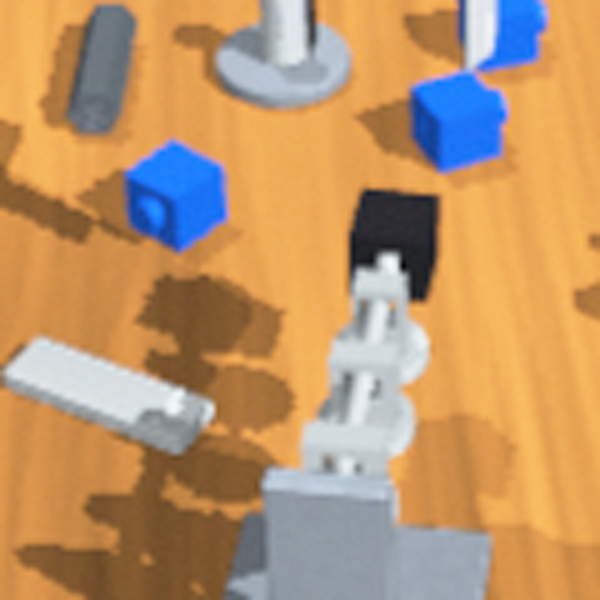

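View pics/sc42.png

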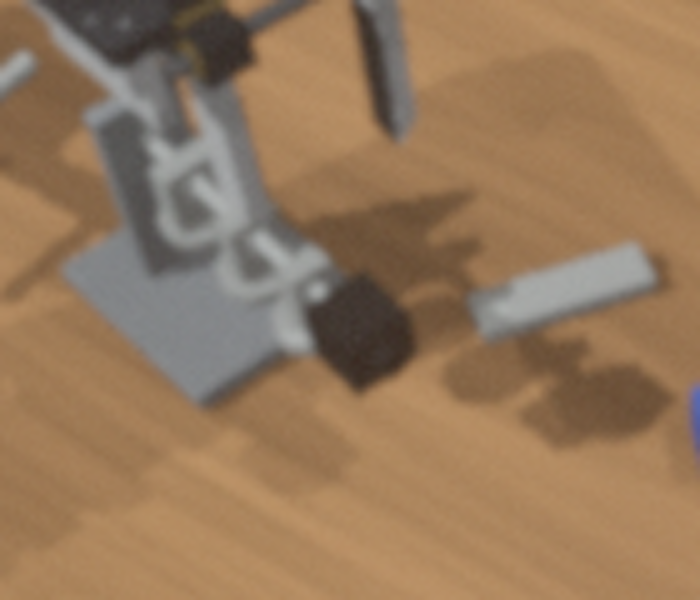

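```bash
python3 - <<'E'
from look import *
c,Tt=wcam();a=manip.camera("scene")
# cap-top patch along rod coords
d=np.array([.2079,.9781]);
im=warp(c,530,-228,113,40,8);g=cv2.cvtColor(im,cv2.COLOR_RGB2GRAY)
prof=[]
for s in np.arange(-40,25,1.0):
    p=np.array([533.,-218.])+s*d
    r=int((p[0]-530+40)*8);q=int((p[1]+228+40)*8)
    if 0<=r<640 and 0<=q<640: prof.append((s,int(g[r,q])))
print(prof)
cv2.imwrite("pics/capend.png",cv2.resize(im[:,:,::-1],(560,560)))
save(a,"scF.png")
s=manip.camera("side");save(s,"sF.png",(210,100,370,260),4.5)
E
```

```text
[(np.float64(-40.0), 112), (np.float64(-39.0), 122), (np.float64(-38.0), 131), (np.float64(-37.0), 148), (np.float64(-36.0), 163), (np.float64(-35.0), 167), (np.float64(-34.0), 170), (np.float64(-33.0), 170), (np.float64(-32.0), 169), (np.float64(-31.0), 173), (np.float64(-30.0), 181), (np.float64(-29.0), 190), (np.float64(-28.0), 194), (np.float64(-27.0), 184), (np.float64(-26.0), 145), (np.float64(-25.0), 91), (np.float64(-24.0), 60), (np.float64(-23.0), 54), (np.float64(-22.0), 53), (np.float64(-21.0), 53), (np.float64(-20.0), 53), (np.float64(-19.0), 53), (np.float64(-18.0), 52), (np.float64(-17.0), 54), (np.float64(-16.0), 52), (np.float64(-15.0), 52), (np.float64(-14.0), 54), (np.float64(-13.0), 52), (np.float64(-12.0), 54), (np.float64(-11.0), 54), (np.float64(-10.0), 54), (np.float64(-9.0), 53), (np.float64(-8.0), 55), (np.float64(-7.0), 54), (np.float64(-6.0), 53), (np.float64(-5.0), 54), (np.float64(-4.0), 54), (np.float64(-3.0), 55), (np.float64(-2.0), 55), (np.float64(-1.0), 55), (np.float64(0.0), 54), (np.float64(1.0), 56), (np.float64(2.0), 54), (np.float64(3.0), 56), (np.float64(4.0), 56), (np.float64(5.0), 57), (np.float64(6.0), 56), (np.float64(7.0), 56), (np.float64(8.0), 56), (np.float64(9.0), 55), (np.float64(10.0), 51), (np.float64(11.0), 49), (np.float64(12.0), 51), (np.float64(13.0), 51), (np.float64(14.0), 54), (np.float64(15.0), 55), (np.float64(16.0), 56), (np.float64(17.0), 55), (np.float64(18.0), 54), (np.float64(19.0), 52), (np.float64(20.0), 51), (np.float64(21.0), 59), (np.float64(22.0), 91), (np.float64(23.0), 123), (np.float64(24.0), 144)]
```

View pics/capend.png

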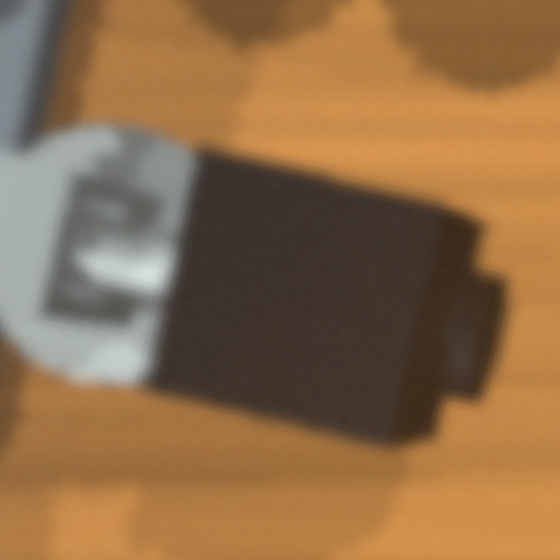

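View pics/scF.png

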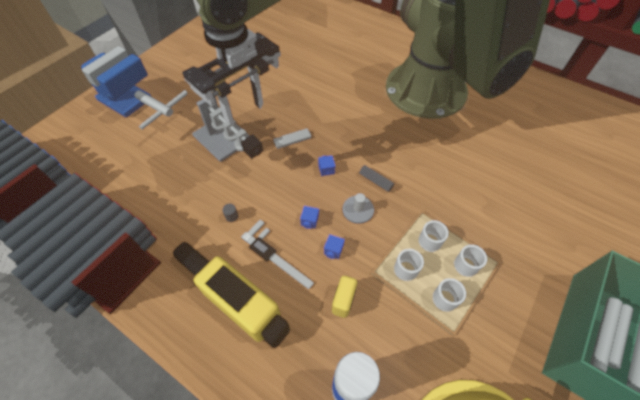

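View pics/sF.png

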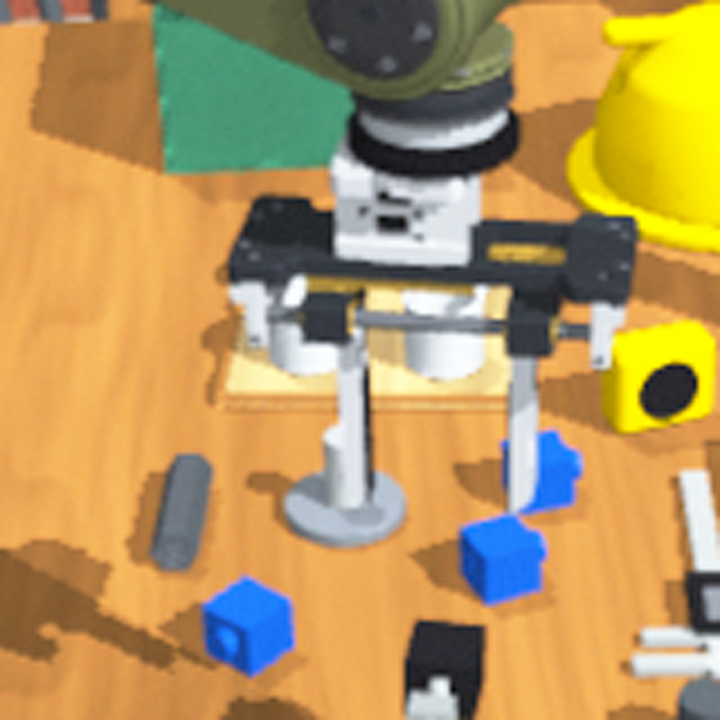

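The cap's open face measures 25.3 mm inside the tip against a hole depth of 26 mm, so it is home. All four sleeves stand on the tray and the bystanders are in place. I hand in.

```bash
python3 -m jog '[0,0,0,0,0,0,0,0,0,0,0,0,0,0,0,0,0,0]'; python3 -c "
from cell import manip
print(manip.sign_off())"
```

```text
clock: 63.03
eef_pos: [531.5, -227.1, 224.7]
eef_rot: [-1.571, 0.0, -1.78]
wrist_force: [-0.2, -0.3, -0.0]
finger_gap: 65.9
the job is handed in; nothing more can be done
None
```

The job is done and handed in at about 63 s; the sign-off gave no verdict. All three coupons were present. I pushed each one out on the stand and hung it on the rod in the order wide, middle, narrow. After each one I put its empty sleeve back on the tray. The black end cap, which had been knocked a few centimetres aside during the run, was measured again and pushed home until it pressed back with about 10 N.

- **Coupons:** the last wrist, side and scene pictures show all three hanging by their windows. They sit about 48 mm (narrow), 97 mm (middle) and 147 mm (wide) in from the tip, worked out from the gripper position at release.
- **Cap:** its open face measures 25.3 mm inside the rod's tip against a 26 mm deep hole, so under 1 mm is left.
- **Sleeves and other things:** all four sleeves stand upright on the tray. The bystanders and the blue look-alikes show no visible movement, and the gripper is clear of everything.

The only disagreement was an early estimate of the rod tip from the scene and side cameras. It was 4 mm off the wrist-camera value along the rod. I used the wrist value, and the cap made contact at the depth it predicted. No check failed.

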